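Clearing the wet-specimen sorting bench

ROBOT

A 6-joint arm with a two-finger parallel gripper is mounted at the origin on the work surface. World frame = base frame: x ahead of the robot, y to its left, z up, the work surface at z = 0. Lengths are in m, angles in degrees, forces in N, time in s.
With the tool pointing down it reaches from about 0.375 to 0.9 m from the base axis. Payload 3.1 kg.
Tool frame: the origin (TCP) lies at the very end of the fingers, on their centre line; the grasp point (between the pads) lies 19 mm behind it; z points along the fingers, y is the line along which they close (so a half turn about z gives the same grasp; the last joint's range is limited). The gripper opens to 87 mm and grips with 3 to 60 N. Pads are 19 mm wide; open, the fingers measure 117 mm over their backs; the gripper's body (75 mm by 190 mm) begins 51 mm behind the grasp point.
Start: joints at [57.496, 30.224, 82.088, -0, 67.689, -10.227], TCP at [0.237, 0.578, 0.223] pointing down, gripper open.
Joint ranges: [-176.69, 176.69], [-43.24, 126.21], [12.49, 139.97], [-82, 262], [0, 151.66], [-163.58, 163.58]. Speed limits (degrees/s): [159.86, 159.86, 180, 180, 180, 180].

INTERFACE

Orientations are given as a 3x3 rotation matrix whose columns are the frame's x, y, z axes.
In Python, from rig import readout, viewer, ticket gives the robot as it stands.
- The arm moves only by the tool send_rows, never from a script. Its argument "moves" is a list of rows, each a list of 6 numbers: the shift along the tool's x, y, z in units of 250 mm (1.0 is 250 mm), then the turn, a rotation vector about the tool's x, y, z in units of 90 degrees (1.0 is 90 degrees). A call has 1 to 12 rows; each row is the pose to reach, as a shift and turn from the pose commanded when the call began, along the tool's axes at that moment; what a row does not reach only later rows make up. A row lasts 1/10 s, in which the tool goes at most 50 mm and 8.59 degrees, less where a joint would pass 70% of its speed; a pose out of reach is approached as far as the arm can. A call with a number of a shift or a turn outside -1 to 1 is refused whole. A call with a gripper value outside its range is refused whole. "grip" is the opening, from 0 (shut) to 1 (fully open), set as the call begins (left out, the last holds). The fingers move at their own pace and stop on an object; the grip force is fixed at half the most. Time passes only in rows, so rows that repeat a pose let the fingers close. It gives the time, the measured TCP pose, the force, the opening and the grip force at its end, in the units of the state.
- readout.read_state(): the state, without advancing time (a new reading comes with each control period).
- viewer.capture(name): name is "scene" or "top" or "wrist"; returns (picture, depth): 480x640x3 uint8, red, green, blue; 480x640 float32, m along the optical axis (not along the pixel's ray), 0 where there is no reading.
- viewer.camera_info(name): a dict with "fx", "fy", "cx", "cy" (pixels), "R" (3x3) and "t" (3): a world point X has camera coordinates R X + t; the wrist camera has in their place "tool_from_camera" (4x4, takes a point from camera to tool coordinates, whose origin is the TCP and whose axes are the flange's). Camera axes: x right, y down, z forward; pixel columns grow to the right and rows downward; lengths in m; the calibration is good to about 2 mm. A picture is of the moment at which its call begins: read the wrist's pose just before it. camera_info takes no time and is no camera call.
- ticket.hand_in(): hands the job in; it is judged then, once.
The state is a dict: "time_s": time; "joint_positions": joint angles; "qvel": joint speeds; "tau": joint torques, N m; "position": TCP position; "tcp_rot": TCP orientation; "force": force on the tool from outside, world axes, zero at the start; "moment": the same for the moment, N m; "opening": opening from 0.0 (shut) to 1.0 (fully open); "grasp_force": force on a finger pad.
Only numpy, scipy, OpenCV 4.12 (cv2) and the standard library are available. Lean on these libraries where they do the work, as an engineer would, in place of code of your own. Each camera call takes 0.05 s, during which the arm holds its last target. There are 200 camera calls.

TASK

Clear the bench after sorting: take both strainers by their handles out of the sorting tray, hook them over the steel rail at the rail's open end and slide them along under the shelf until both whole baskets hang over the white drip tray, the two side by side. Put all the small lidded jars upright into the wooden crate, one to a cell, setting each down gently. Leave the large jars, dish, bottle, case and forceps where they are.

Things in the scene. Friction and masses are not known exactly. Their poses are not given: they have to be found in the camera images.
- drip_rail: fixed bench shelf (white board on rear posts) with a round steel rail, 12 across, below its front edge. Origin on the table below the rail's axis, at the shelf's right end; y along the rail to the left, -x towards the robot. Rail top 245 high, from y = -130 (slim end post, 247 high) to a bracket at y = 322. From y = 0 on the shelf covers it: hooks go on only at the open end, y below 0
- rail_open (a point): top of the rail, 245 high, at the middle of its open stretch (60 right of the shelf's end)
- shelf_edge (a point): middle of the shelf board's front lower edge, 4 ahead of the rail's axis (-x), 259 high: 14 above the rail's top, so a hook slides under it with 11 to spare. The board is 330 long (y), 124 deep, 10 thick; on it, more than 45 behind the rail, lie articles up to 300 high
- drip_tray: white enamel drip tray with a dark rim on the table below the rail, under the shelf: 120 (x) by 230 (y), 30 tall, walls 4. Fixed. Origin: centre of its underside; y along the rail. A strainer is over it when its whole 76 mm basket is between the tray's ends.
- sorting_tray: white enamel sorting tray with a dark rim in front of the shelf, 170 by 290, 32 tall, walls and floor 4 thick. Fixed. Origin: centre of its underside.
- strainer1: rinsing strainer, rigid (there are two): steel basket under a flat hook with a handle. Starts upright, handle to the robot. Origin: underside of the hook's top strip, midway between its legs; bears on the rail. z up, y along the rail when hung, -x = handle side. Strip 32 wide (y), 3 thick. Legs 24 clear apart (x); free rear leg ends 23 below the origin. 0.16-0.26 kg
- strainer1_handle (a point): middle of this strainer's handle (44 ahead and 10 below the strainer's origin), axes as the strainer's: black flat grip, 10 thick (y), 58 long (x), 26 tall (z); pinch it across its thickness
- strainer1_basket (a point): centre of the flat bottom of this strainer's basket, 150 below its origin: basket 74 (x) by 76 (y) by 58 tall, centred 5 behind the origin (+x)
- strainer2: rinsing strainer, rigid (there are two): steel basket under a flat hook with a handle. Starts upright, handle to the robot. Origin: underside of the hook's top strip, midway between its legs; bears on the rail. z up, y along the rail when hung, -x = handle side. Strip 32 wide (y), 3 thick. Legs 24 clear apart (x); free rear leg ends 23 below the origin. 0.16-0.26 kg
- strainer2_handle (a point): middle of this strainer's handle (44 ahead and 10 below the strainer's origin), axes as the strainer's: black flat grip, 10 thick (y), 58 long (x), 26 tall (z); pinch it across its thickness
- strainer2_basket (a point): centre of the flat bottom of this strainer's basket, 150 below its origin: basket 74 (x) by 76 (y) by 58 tall, centred 5 behind the origin (+x)
- jar1: small lidded specimen jar (three to five are present; None = absent): yellowish glass with a dark screw lid, 84 tall, body 62 across, lid 63 across and 18 tall at the top (66 to 84). Origin: centre of its underside, z up. Heavy at the foot, 0.19 to 0.31 kg. Starts standing on the table.
- jar2: small lidded specimen jar (three to five are present; None = absent): yellowish glass with a dark screw lid, 84 tall, body 62 across, lid 63 across and 18 tall at the top (66 to 84). Origin: centre of its underside, z up. Heavy at the foot, 0.19 to 0.31 kg. Starts standing on the table.
- jar3: small lidded specimen jar (three to five are present; None = absent): yellowish glass with a dark screw lid, 84 tall, body 62 across, lid 63 across and 18 tall at the top (66 to 84). Origin: centre of its underside, z up. Heavy at the foot, 0.19 to 0.31 kg. Starts standing on the table.
- jar4: small lidded specimen jar (three to five are present; None = absent): yellowish glass with a dark screw lid, 84 tall, body 62 across, lid 63 across and 18 tall at the top (66 to 84). Origin: centre of its underside, z up. Heavy at the foot, 0.19 to 0.31 kg. Starts standing on the table.
- jar5: small lidded specimen jar (three to five are present; None = absent): yellowish glass with a dark screw lid, 84 tall, body 62 across, lid 63 across and 18 tall at the top (66 to 84). Origin: centre of its underside, z up. Heavy at the foot, 0.19 to 0.31 kg. Starts standing on the table.
- crate: open plywood crate on the table, 200 (x) by 294 (y), walls 45 tall and 6 thick, floor 6 thick, divided into 2 by 3 square cells about 91 wide by dividers 45 tall or less; cell centres at x = -48 and +48, y = -96, 0 and +96. Fixed. Origin: centre of its underside.
- bigjar1: bystander, not to be moved: large yellowish specimen jar, 90 across, 157 tall; origin at its underside
- bigjar2: bystander, not to be moved: large yellowish specimen jar, 90 across, 157 tall; origin at its underside
- dish: bystander, not to be moved: small white dish, 66 across, 30 tall; origin at its underside
- squeeze_bottle: bystander, not to be moved: white squeeze bottle, 68 across, 190 tall; origin at its underside
- instrument_case: bystander, not to be moved: flat black case 90 by 190 by 28; origin at its underside
- forceps: bystander, not to be moved: steel ring-handled forceps, 190 long, lying flat; origin near the joint

How it is judged (in metres and radians):
At the end, for the whole second after the job is handed in: Every strainer hangs by its hook on the rail (within 15 mm across, 8 mm in height, tilt under 0.25 rad), its origin within 72 mm of the drip tray's middle along the rail; every small jar stands on a crate cell's floor, tilt under 0.12 rad; all at rest (x of strainer1 in the frame of drip_rail between -0.015 and 0.015 m and z of strainer1 in the frame of drip_rail between 0.238 and 0.253 m and y of strainer1 in the frame of drip_tray between -0.072 and 0.072 m and angle between each of strainer1, strainer2's own z axis and vertical below 0.25 rad and linear speed of each of strainer1, strainer2, jar1, jar2, jar3, jar4, jar5 below 0.03 m/s and x of strainer2 in the frame of drip_rail between -0.015 and 0.015 m and z of strainer2 in the frame of drip_rail between 0.238 and 0.253 m and y of strainer2 in the frame of drip_tray between -0.072 and 0.072 m and x of jar1 in the frame of crate between -0.095 and 0.095 m and y of jar1 in the frame of crate between -0.14 and 0.14 m and z of each of jar1, jar2, jar3, jar4, jar5 in the frame of crate below 0.015 m and angle between each of jar1, jar2, jar3, jar4, jar5's own z axis and vertical below 0.12 rad and x of jar2 in the frame of crate between -0.095 and 0.095 m and y of jar2 in the frame of crate between -0.14 and 0.14 m and x of jar3 in the frame of crate between -0.095 and 0.095 m and y of jar3 in the frame of crate between -0.14 and 0.14 m and x of jar4 in the frame of crate between -0.095 and 0.095 m and y of jar4 in the frame of crate between -0.14 and 0.14 m and x of jar5 in the frame of crate between -0.095 and 0.095 m and y of jar5 in the frame of crate between -0.14 and 0.14 m); the robot touches nothing.
It fails at once if a bystander (large jar, dish, squeeze bottle, case or forceps) is moved more than 3 cm (distance of any of bigjar1, bigjar2, dish, squeeze_bottle, instrument_case, forceps from where it was at the start of the episode above 0.03 m).
It fails at once if a jar is dropped into the crate instead of being set down (falls more than about 4 cm) ((x of jar1 in the frame of crate between -0.095 and 0.095 m and y of jar1 in the frame of crate between -0.14 and 0.14 m and z of jar1 in the frame of crate below 0.05 m and linear speed of jar1 above 0.9 m/s) or (x of jar2 in the frame of crate between -0.095 and 0.095 m and y of jar2 in the frame of crate between -0.14 and 0.14 m and z of jar2 in the frame of crate below 0.05 m and linear speed of jar2 above 0.9 m/s) or (x of jar3 in the frame of crate between -0.095 and 0.095 m and y of jar3 in the frame of crate between -0.14 and 0.14 m and z of jar3 in the frame of crate below 0.05 m and linear speed of jar3 above 0.9 m/s) or (x of jar4 in the frame of crate between -0.095 and 0.095 m and y of jar4 in the frame of crate between -0.14 and 0.14 m and z of jar4 in the frame of crate below 0.05 m and linear speed of jar4 above 0.9 m/s) or (x of jar5 in the frame of crate between -0.095 and 0.095 m and y of jar5 in the frame of crate between -0.14 and 0.14 m and z of jar5 in the frame of crate below 0.05 m and linear speed of jar5 above 0.9 m/s)).
Of jar1, jar2, jar3, jar4, jar5 only 3 to 5 are there at a start; the rules pass over those that are not, and their reading is None.
At some moment in a run one of jar1, jar2, jar3, jar4, jar5 may be knocked a few centimetres aside while the robot is not near it.
It also fails if it takes over 208 s, if anything falls off the work surface, if the arm or the gripper's body presses on something with over 40 N, if the wrist force passes 120 N, or if a joint passes its speed limit or range.

## Working session

There is one attempt and no reset: what is moved stays moved. The work goes in short steps, Python scripts to look and compute and a tool call to move; the robot and the scene stay as the last step left them, time stands still between calls to the robot, and variables do not carry over. Pictures are saved under pics/ and viewed, at most 17 in all, crops included, and the job is handed in when it is done.

Besides the shell and the picture viewer there is one more tool, called after "Emit:" as a command line: name --pt "numbers of a row" for each row, then --argument value for the rest. send_rows: Moves the arm, as the interface text tells. Shifts and turns lie within -1 to 1; 1 stands for 250 mm of shift or 90 degrees of turn. Its arguments: {"type":"object","properties":{"moves":{"type":"array"},"grip":{"type":"number"}},"required":["moves"]}

```bash
ls; mkdir -p pics
cat > h.py <<'E'
import numpy as np, cv2
from rig import readout, viewer, ticket
def cap(n):
    s=readout.read_state(); im,d=viewer.capture(n); c=viewer.camera_info(n)
    if n=='wrist':
        T=np.eye(4);T[:3,:3]=s['tcp_rot'];T[:3,3]=s['position'];T=T@np.array(c['tool_from_camera'])
        R=T[:3,:3].T;t=-R@T[:3,3]
    else: R=np.array(c['R']);t=np.array(c['t'])
    return im,d,dict(K=np.array([[c['fx'],0,c['cx']],[0,c['fy'],c['cy']],[0,0,1]]),R=R,t=t)
def world(d,c):
    v,u=np.mgrid[:480,:640]
    P=np.stack([(u-c['K'][0,2])/c['K'][0,0]*d,(v-c['K'][1,2])/c['K'][1,1]*d,d],-1)
    return (P-c['t'])@c['R']
def ray(u,v,z,c):
    r=np.linalg.inv(c['K'])@[u,v,1]@c['R']; o=-c['t']@c['R']
    return o+r*(z-o[2])/r[2]
def save(im,n): cv2.imwrite('pics/'+n,cv2.cvtColor(im,cv2.COLOR_RGB2BGR))
E
python3 - <<'E'
from h import *
for n in ['scene','top']:
    im,d,c=cap(n); save(im,n+'0.png'); np.savez(n+'0.npz',im=im,d=d,**c)
    print(n,-c['R'].T@c['t'],c['K'][0,0],(d>0).mean()); print(c['R'].round(2))
print(viewer.camera_info('wrist')); print(readout.read_state())
E
```

```text
pics
scene [1.34997003 0.14747251 1.31708044] 562.3796298688662 0.9959147135416667
[[-0.17  0.99  0.01]
 [ 0.8   0.15 -0.58]
 [-0.57 -0.09 -0.82]]
top [0.4953619  0.02860222 1.70589381] 566.7812561231419 0.9962141927083333
[[-0.02 -1.    0.02]
 [-1.    0.02 -0.04]
 [ 0.04 -0.02 -1.  ]]
{'fx': 389.9641092000972, 'fy': 389.9641092000972, 'cx': 313.7660750876894, 'cy': 231.40316644778585, 'tool_from_camera': array([[-5.92073757e-04, -9.56928873e-01, -2.90321858e-01,
         8.00240178e-02],
       [ 9.99999545e-01, -3.49445891e-04, -8.87561914e-04,
         2.89292278e-05],
       [ 7.47881841e-04, -2.90322252e-01,  9.56928645e-01,
        -1.61971636e-01],
       [ 0.00000000e+00,  0.00000000e+00,  0.00000000e+00,
         1.00000000e+00]])}
{'time_s': 0.1, 'joint_positions': array([ 5.74981686e+01,  3.02733749e+01,  8.21481367e+01, -8.01303416e-04,
        6.76888605e+01, -1.02271318e+01]), 'qvel': array([ 0.07802409, -0.12403799, -0.21282487, -0.00620205,  0.03658217,
        0.01869847]), 'tau': array([-6.46478184e-04, -4.40989995e+01, -1.77150553e+01,  6.34937757e-02,
        5.34200482e-02, -2.96310816e-05]), 'position': array([0.23652586, 0.57781597, 0.22167736]), 'tcp_rot': array([[-9.25379035e-01,  3.79041677e-01, -1.02417056e-03],
       [ 3.79042918e-01,  9.25377655e-01, -1.63159154e-03],
       [ 3.29303358e-04, -1.89804520e-03, -9.99998144e-01]]), 'force': array([ 0.55492511, -0.71076458,  0.68182633]), 'moment': array([ 0.02243877,  0.00250469, -0.0010838 ]), 'grasp_force': 0.0, 'opening': 0.9985085145973237}
```

View pics/scene0.png

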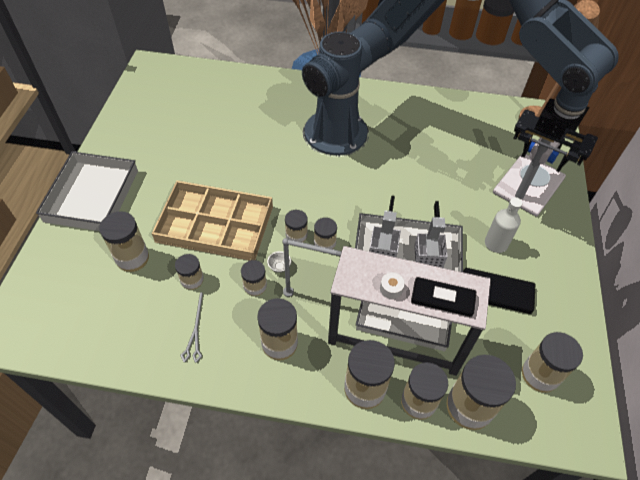

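View pics/top0.png

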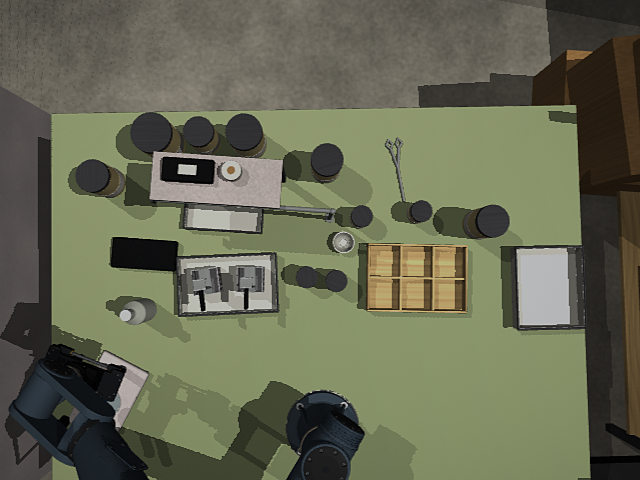

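The scene view shows four small jars with dark lids; in the top view they are at (306,277), (336,281), (361,216) and (420,212). The two strainers are in the sorting tray at (203,280) and (247,280), with handles toward the robot. The crate is at (417,278), and the rail's open end runs from (283,207) to (331,216).

```bash
cat > m.py <<'E'
from h import *
z={n:np.load(n+'0.npz') for n in ['top','scene']}
def fit(P): return cv2.minAreaRect(P[:,:2].astype(np.float32)*1000)
W={n:world(z[n]['d'],z[n]) for n in z}
for n in z:
    w=W[n];im=z[n]['im'];hsv=cv2.cvtColor(im,cv2.COLOR_RGB2HSV)
    print('==',n,'table z',np.median(w[...,2][(hsv[...,0]>30)&(hsv[...,0]<50)&(hsv[...,1]>60)]))
    ws=(w[...,0]>0.3)&(w[...,0]<1.1)&(abs(w[...,1])<.8)
    def comps(m,name,mn=40):
        k,l,s,c=cv2.connectedComponentsWithStats((m&ws).astype(np.uint8))
        for i in range(1,k):
            if s[i,4]>mn:
                P=w[l==i]; r=fit(P); print(name,s[i,4],'c',np.round(r[0]),'sz',np.round(r[1]),'a',round(r[2],1),'z',np.percentile(P[:,2],[5,50,95]).round(3),'px',c[i].round())
    dark=hsv[...,2]<90
    comps(dark&(w[...,2]>.074)&(w[...,2]<.094),'smalllid')
    comps(dark&(w[...,2]>.145)&(w[...,2]<.17),'biglid')
    comps((hsv[...,0]>8)&(hsv[...,0]<28)&(hsv[...,1]>60)&(w[...,2]>.03)&(w[...,2]<.055),'crate',200)
    comps((w[...,2]>.225)&(w[...,2]<.254),'rail?',20)
    comps((w[...,2]>.254)&(w[...,2]<.28),'shelf',200)
    comps((w[...,2]>.025)&(w[...,2]<.037),'rim',100)
    comps((w[...,2]>.12)&(w[...,2]<.175)&(w[...,0]<.7)&(w[...,1]<.5)&(w[...,1]>0.05),'strainer',30)
for n,(a,b,c_,d) in {'top':(150,140,400,330),'scene':(260,180,560,360)}.items():
    im=z[n]['im'][b:d,a:c_]; f=780/im.shape[1]; save(cv2.resize(im,None,fx=f,fy=f,interpolation=cv2.INTER_CUBIC),n+'_crop.png')
E
python3 m.py
```

```text
== top table z 0.00034113173025173636
smalllid 46 c [837. 306.] sz [20. 72.] a 49.4 z [0.075 0.082 0.092] px [210. 144.]
smalllid 64 c [729. 587.] sz [25. 80.] a 77.8 z [0.076 0.084 0.093] px [113. 183.]
smalllid 369 c [ 629. -297.] sz [61. 61.] a 18.5 z [0.078 0.084 0.09 ] px [421. 211.]
smalllid 360 c [ 617. -125.] sz [59. 61.] a 43.9 z [0.078 0.084 0.09 ] px [362. 216.]
smalllid 60 c [ 588. -448.] sz [81. 29.] a 6.9 z [0.075 0.085 0.093] px [473. 224.]
smalllid 370 c [446.  37.] sz [60. 60.] a 89.6 z [0.077 0.084 0.09 ] px [307. 277.]
smalllid 365 c [432. -47.] sz [61. 59.] a 43.3 z [0.078 0.084 0.09 ] px [336. 281.]
biglid 625 c [847. 200.] sz [99. 99.] a 1.6 z [0.16  0.167 0.17 ] px [244. 132.]
biglid 76 c [835. 407.] sz [22. 84.] a 73.1 z [0.146 0.157 0.168] px [170. 140.]
biglid 845 c [769. -25.] sz [88. 90.] a 75.3 z [0.15  0.157 0.162] px [327. 159.]
biglid 805 c [737. 619.] sz [90. 90.] a 10.1 z [0.146 0.15  0.156] px [ 92. 175.]
biglid 856 c [ 591. -480.] sz [90. 89.] a 86.9 z [0.15  0.156 0.162] px [492. 221.]
biglid 86 c [392. 204.] sz [11. 57.] a 88.1 z [0.149 0.157 0.1
[... 2987 characters left out ...]
 a 1.3 z [0.025 0.031 0.035] px [412. 221.]
rim 178 c [414. 410.] sz [167.  47.] a 17.5 z [0.027 0.031 0.036] px [459. 243.]
rim 157 c [ 537. -338.] sz [198.   8.] a 87.9 z [0.026 0.031 0.036] px [188. 243.]
rim 936 c [528. 516.] sz [182.  89.] a 85.2 z [0.025 0.027 0.032] px [508. 290.]
rim 372 c [678. 274.] sz [236.  74.] a 85.6 z [0.026 0.03  0.035] px [403. 331.]
rim 179 c [765. 334.] sz [164.  18.] a 83.8 z [0.027 0.033 0.037] px [426. 361.]
strainer 254 c [414. 201.] sz [32. 95.] a 87.7 z [0.134 0.154 0.158] px [390. 215.]
strainer 293 c [412. 323.] sz [94. 33.] a 8.6 z [0.131 0.153 0.158] px [437. 220.]
strainer 77 c [369. 492.] sz [16. 47.] a 89.8 z [0.122 0.129 0.14 ] px [501. 216.]
```

```bash
sleep 1; ls pics
```

```text
scene0.png
scene_crop.png
top0.png
top_crop.png
```

View pics/top_crop.png

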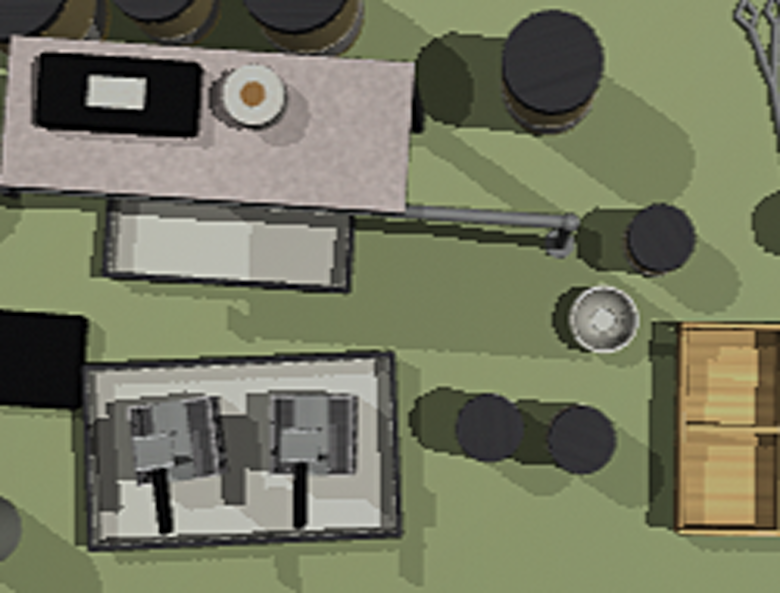

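View pics/scene_crop.png

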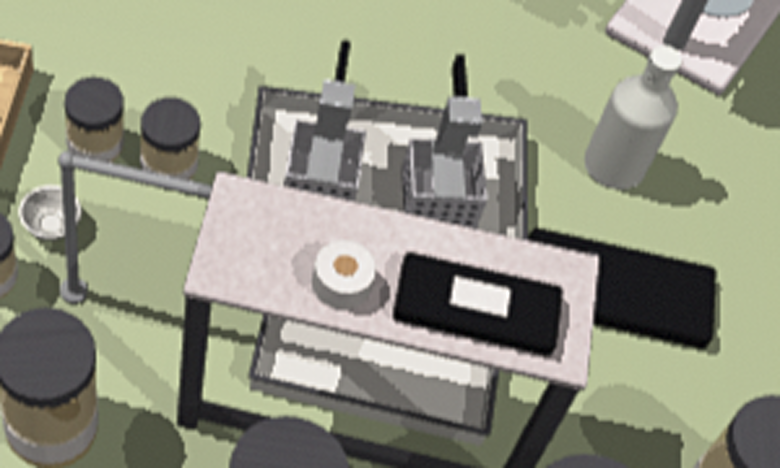

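The crops confirm the poses. The left strainer is turned about +7°, the right one about 0°. The rail's open stretch runs from (405,212) to (570,220) in the top crop. The two views differ by about 6 mm in x, so I'll refine with the wrist camera.

```bash
cat >> h.py <<'E'
from scipy.spatial.transform import Rotation as Ro
def Rt(yaw):
    a=np.radians(yaw);c,s=np.cos(a),np.sin(a)
    return np.array([[-c,-s,0],[-s,c,0],[0,0,-1.]])
def plan(*wps):
    s=readout.read_state();R=s['tcp_rot'];p=s['position']
    for x,y,z,yaw in wps:
        d=R.T@(np.array([x,y,z])-p); r=Ro.from_matrix(R.T@Rt(yaw)).as_rotvec(degrees=True)
        print('->',(x,y,z,yaw),np.r_[d/.25,r/90].round(3).tolist(),'mm',round(np.linalg.norm(d)*1000),'deg',round(np.linalg.norm(r)))
E
python3 - <<'E'
from h import *
plan((.237,.578,.38,0),(.35,.26,.39,0))
# rail line
z=np.load('top0.npz')
for n in ['top','scene']:
    z=np.load(n+'0.npz');w=world(z['d'],z)
    m=(w[...,2]>.236)&(w[...,2]<.254)&(w[...,0]>.6)&(w[...,0]<.68)&(w[...,1]<.09)&(w[...,1]>-.04)
    P=w[m];f=np.polyfit(P[:,1],P[:,0],1);print(n,m.sum(),f,np.degrees(np.arctan(f[0])),P[:,1].min(),P[:,1].max(),np.percentile(P[:,2],[50,90]))
E
```

```text
-> (0.237, 0.578, 0.38, 0) [-0.001, 0.0, -0.633, -0.001, -0.0, -0.247] mm 158 deg 22
-> (0.35, 0.26, 0.39, 0) [-0.902, -1.006, -0.672, -0.001, -0.0, -0.247] mm 377 deg 22
top 229 [0.08618606 0.62233756] 4.9259246813854185 -0.038118568896243626 0.0889389598063183 [0.2432592  0.24793156]
scene 275 [0.08394271 0.62861029] 4.798313599281264 -0.0398175337889029 0.08955675523462446 [0.24184397 0.24479775]
```

Emit:
send_rows --pt "0 0 -0.2 0 0 -0.09" --pt "0 0 -0.4 0 0 -0.18" --pt "0 0 -0.633 0 0 -0.247" --pt "0 0 -0.633 0 0 -0.247" --pt "-0.9 -1 -0.67 0 0 -0.247" --pt "-0.9 -1 -0.67 0 0 -0.247" --pt "-0.9 -1 -0.67 0 0 -0.247" --pt "-0.9 -1 -0.67 0 0 -0.247" --pt "-0.9 -1 -0.67 0 0 -0.247" --pt "-0.9 -1 -0.67 0 0 -0.247" --pt "-0.9 -1 -0.67 0 0 -0.247" --pt "-0.9 -1 -0.67 0 0 -0.247" --grip 1

```text
time_s: 1.3
position: [0.3512, 0.2582, 0.3895]
tcp_rot: [[-1.0, 0.008, -0.001], [0.008, 1.0, -0.002], [0.001, -0.002, -1.0]]
force: [-0.6, 0.0, -0.5]
opening: 1.0
grasp_force: 0.0
```

Emit:
send_rows --pt "0 0 0 0 0 0" --pt "0 0 0 0 0 0" --pt "0 0 0 0 0 0"

```text
time_s: 1.6
position: [0.3497, 0.2628, 0.3897]
tcp_rot: [[-1.0, -0.001, -0.001], [-0.001, 1.0, 0.0], [0.001, 0.0, -1.0]]
force: [-0.4, -0.9, -0.2]
opening: 0.999
grasp_force: 0.0
```

Run:
```python
from h import *
im,d,c=cap('wrist'); save(im,'w1.png'); np.savez('w1.npz',im=im,d=d,**c)
plan((.35,.26,.39,0),(.56,.08,.45,-4.8))
```

```text
-> (0.35, 0.26, 0.39, 0) [-0.001, -0.011, -0.001, 0.0, -0.0, 0.001] mm 3 deg 0
-> (0.56, 0.08, 0.45, -4.8) [-0.84, -0.732, -0.242, -0.0, -0.0, 0.054] mm 285 deg 5
```

View pics/w1.png

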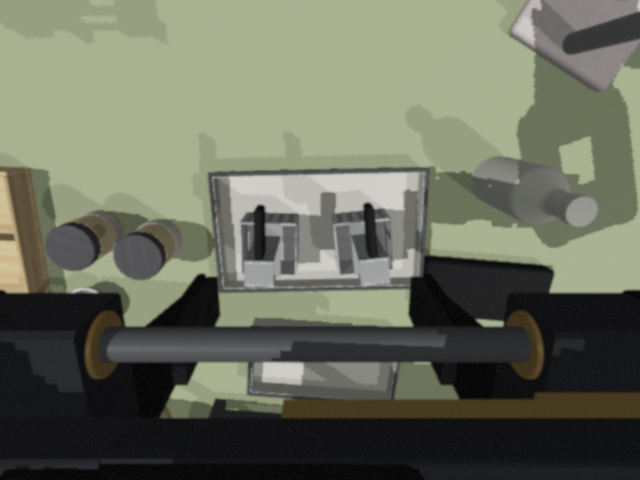

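The wrist view shows the handles at (260,232) and (369,230), the two jars at (80,242) and (145,250), and the gripper filling the lower part. So the camera sees the robot's side of the TCP.

```bash
cat > st.py <<'E'
from h import *
def an(f,zs=0):
    z=np.load(f);w=world(z['d'],z);v=z['im'].max(-1)
    for y0,y1 in [(.14,.26),(.26,.39)]:
        box=(w[...,1]>y0)&(w[...,1]<y1)&(w[...,0]<.48)&(w[...,0]>.34)
        H=box&(v<70)&(w[...,2]>.13)&(w[...,2]<.18)
        S=box&(v>90)&(w[...,2]>.145)&(w[...,2]<.18)
        for nm,m in (('handle',H),('strip',S)):
            P=w[m]; 
            if len(P)<10: print(f,nm,len(P)); continue
            r=cv2.minAreaRect(P[:,:2].astype(np.float32)*1000); print(f,nm,len(P),np.round(r[0],1),np.round(r[1],1),round(r[2],1),'z',np.percentile(P[:,2],[10,50,90]).round(4),'fit yaw',np.degrees(np.arctan(np.polyfit(P[:,0],P[:,1],1)[0])).round(1))
if __name__=='__main__':
    for f in ['top0.npz','scene0.npz','w1.npz']: an(f)
    z=np.load('w1.npz');w=world(z['d'],z);v=z['im'].max(-1)
    m=(v<90)&(w[...,2]>.078)&(w[...,2]<.09)&(w[...,0]<.5)&(w[...,1]<.1)
    k,l,s,c=cv2.connectedComponentsWithStats(m.astype(np.uint8))
    for i in range(1,k):
        if s[i,4]>100: print('lid',s[i,4],cv2.minEnclosingCircle(w[l==i][:,:2].astype(np.float32)*1000),np.median(w[l==i][:,2]))
E
python3 st.py
```

```text
top0.npz handle 89 [408.3 200.3] [19.5 87.7] 76.6 z [0.1495 0.1566 0.16  ] fit yaw -4.5
top0.npz strip 130 [427.3 203.5] [30.6 46.9] 88.6 z [0.1531 0.1577 0.1614] fit yaw 1.2
top0.npz handle 96 [393.9 323.2] [17.8 59.9] 84.3 z [0.1473 0.1557 0.1606] fit yaw 3.8
top0.npz strip 132 [405.4 323.8] [87.6 32.4] 12.8 z [0.1534 0.1575 0.1614] fit yaw 1.5
scene0.npz handle 45 [396.6 200.9] [ 8.  54.4] 89.9 z [0.1509 0.1547 0.1575] fit yaw -1.1
scene0.npz strip 129 [414.5 201.2] [32.  89.7] 87.7 z [0.1515 0.1546 0.1579] fit yaw -1.6
scene0.npz handle 72 [398.2 320.9] [16.7 65.8] 85.1 z [0.1433 0.1539 0.1581] fit yaw 3.6
scene0.npz strip 130 [412.6 323.3] [90.6 32.8] 6.6 z [0.1525 0.1552 0.1576] fit yaw 2.8
w1.npz handle 678 [394.2 202.4] [30.4 58.8] 88.4 z [0.1409 0.1557 0.1573] fit yaw -1.8
w1.npz strip 778 [409.1 202.4] [31.9 88.1] 88.5 z [0.1558 0.1569 0.1578] fit yaw 0.3
w1.npz handle 614 [391.4 324.2] [58.7 27.4] 6.9 z [0.1431 0.1559 0.1574] fit yaw 8.6
w1.npz strip 800 [406.8 325.1] [87.9 32.3] 6.8 z [0.1555 0.1568 0.1577] fit yaw 0.8
lid 1436 ((433.57025146484375, -47.497772216796875), 31.261093139648438) 0.08400338249255643
lid 1576 ((444.8809509277344, 37.52859878540039), 30.819021224975586) 0.08395318502481768
```

Emit:
send_rows --pt "0 0 -0.24 0 0 0.03" --pt "0 0 -0.24 0 0 0.054" --pt "-1 -0.9 -0.24 0 0 0.054" --pt "-1 -0.9 -0.24 0 0 0.054" --pt "-1 -0.9 -0.24 0 0 0.054" --pt "-1 -0.9 -0.24 0 0 0.054" --pt "-1 -0.9 -0.24 0 0 0.054" --pt "-1 -0.9 -0.24 0 0 0.054" --pt "-1 -0.9 -0.24 0 0 0.054" --pt "-1 -0.9 -0.24 0 0 0.054" --pt "-1 -0.9 -0.24 0 0 0.054" --pt "-1 -0.9 -0.24 0 0 0.054"

```text
time_s: 2.85
position: [0.5994, 0.0381, 0.45]
tcp_rot: [[-0.996, 0.084, -0.001], [0.084, 0.996, 0.001], [0.001, 0.001, -1.0]]
force: [0.6, 0.5, 0.3]
opening: 1.001
grasp_force: 0.0
```

Emit:
send_rows --pt "-0.3 0 0 0 0 0" --pt "-0.3 0 0 0 0 0" --pt "-0.3 0 0 0 0 0" --pt "-0.3 0 0 0 0 0" --pt "-0.3 0 0 0 0 0"

```text
time_s: 3.35
position: [0.6736, 0.0313, 0.451]
tcp_rot: [[-0.996, 0.084, 0.0], [0.084, 0.996, 0.0], [-0.0, 0.0, -1.0]]
force: [-0.5, 0.3, 0.5]
opening: 1.004
grasp_force: 0.0
```

Run:
```python
from h import *
im,d,c=cap('wrist'); save(im,'w2.png'); np.savez('w2.npz',im=im,d=d,**c)
```

```text
(no output)
```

View pics/w2.png

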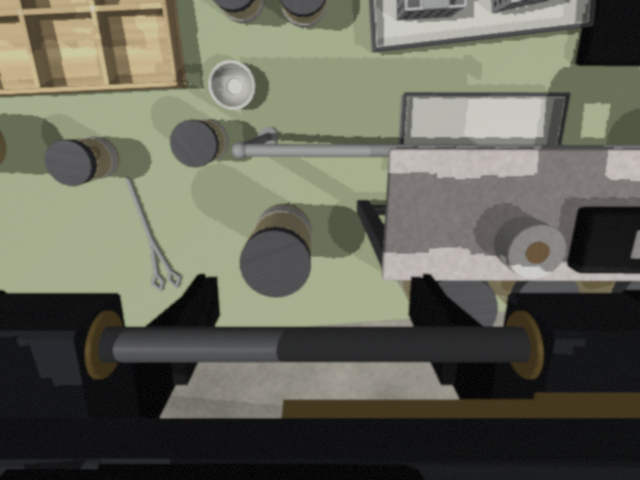

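The wrist view shows the rail from (238,150) to (388,151), the shelf's right end at column 388, the drip tray's rim between columns 403 and 568 at rows 93–148, and two jar lids at (197,143) and (70,162).

Run:
```python
from h import *
z=np.load('w2.npz');w=world(z['d'],z);im=z['im'];v=im.max(-1);hsv=cv2.cvtColor(im,cv2.COLOR_RGB2HSV)
X,Y,Z=w[...,0],w[...,1],w[...,2]
m=(Z>.236)&(Z<.25)&(X>.6)&(X<.66)&(Y<.085)&(Y>-.035)
f=np.polyfit(Y[m],X[m],1);a=np.degrees(np.arctan(f[0]));print('rail',m.sum(),f,a,np.percentile(Z[m],[50,95]))
def R(m,n,mn=100):
    k,l,s,c=cv2.connectedComponentsWithStats(m.astype(np.uint8))
    for i in range(1,k):
        if s[i,4]>mn:
            r=cv2.minAreaRect(w[l==i][:,:2].astype(np.float32)*1000);print(n,s[i,4],np.round(r[0],1),np.round(r[1],1),round(r[2],1),np.median(Z[l==i]).round(4),c[i].round())
R((Z>.262)&(Z<.276)&(X<.8),'shelf')
R((v<90)&(Z>.08)&(Z<.088),'lid')
R((Z>.022)&(Z<.034)&(X>.56)&(X<.75)&(Y>.1)&(Y<.45),'dtray',30)
P=w[(Z>.02)&(Z<.034)&(X>.56)&(X<.66)&(Y>.1)&(Y<.45)]
n=np.array([-f[0],1])/np.hypot(1,f[0]);e=n@np.array([0,0]);
t=np.radians(-a);yd=np.array([-np.sin(t),np.cos(t)]);
print('along y range tray',np.percentile(P[:,:2]@yd,[0,1,99,100]))
m=(Z>.262)&(Z<.276)&(X<.8);print('shelf right along',np.percentile(w[m][:,:2]@yd,[0,.5]))
for n2 in ['scene0.npz','top0.npz']:
    z2=np.load(n2);w2=world(z2['d'],z2);m=(w2[...,2]>.022)&(w2[...,2]<.036)&(w2[...,0]>.58)&(w2[...,0]<.8)&(w2[...,1]>.1)&(w2[...,1]<.45)
    print(n2,np.percentile(w2[m][:,:2]@yd,[0,1,99,100]),m.sum()); m=(w2[...,2]>.26)&(w2[...,2]<.276)&(w2[...,0]>.6)&(w2[...,0]<.8)&(w2[...,1]>.0)&(w2[...,1]<.5);print(np.percentile(w2[m][:,:2]@yd,[.5,99.5]))
g=(hsv[...,0]>8)&(hsv[...,0]<28)&(hsv[...,1]>60)&(Z>.03)&(Z<.055)
R(g,'crate')
```

```text
rail 1700 [0.0855122  0.62357238] 4.88759791569384 [0.24387124 0.24590738]
shelf 25705 [701.4 218.3] [247.1 124.1] 85.1 0.2687 [494. 206.]
lid 264 [460.8 -49. ] [41.9 10.8] 85.0 0.0835 [233.   4.]
lid 482 [470.6  34. ] [53.  15.9] 85.2 0.0838 [302.   6.]
lid 1037 [ 620.4 -121.5] [53.2 56.9] 41.6 0.0839 [199. 145.]
lid 316 [ 627.1 -289.2] [60.9 44. ] 14.9 0.0837 [ 80. 165.]
dtray 32 [560.8 439.3] [21.   2.6] 84.6 0.0247 [600.  63.]
dtray 1574 [621.8 279. ] [236.1  72.3] 85.0 0.0313 [494. 105.]
along y range tray [0.21296527 0.21347831 0.48828695 0.49604586]
shelf right along [0.15378216 0.15423997]
scene0.npz [0.16393138 0.16982912 0.47473124 0.4800036 ] 691
[0.15458417 0.48151096]
top0.npz [0.1638207  0.21470082 0.44980464 0.44993002] 214
[0.15607017 0.48351755]
crate 4036 [ 479.9 -265.7] [246.1 116.1] 87.4 0.0394 [90. 45.]
crate 122 [458.9 -38.1] [ 8.9 42.2] 23.6 0.0462 [249.  11.]
crate 308 [ 627.4 -275.4] [53.5 16.7] 6.4 0.0445 [101. 156.]
```

Run:
```python
from h import *
plan((.386,.3226,.43,6.9),(.386,.3226,.2,6.9),(.386,.3226,.125,6.9))
```

```text
-> (0.386, 0.3226, 0.43, 6.9) [1.245, 1.065, 0.084, -0.0, 0.0, -0.13] mm 410 deg 12
-> (0.386, 0.3226, 0.2, 6.9) [1.246, 1.065, 1.004, -0.0, 0.0, -0.13] mm 480 deg 12
-> (0.386, 0.3226, 0.125, 6.9) [1.246, 1.065, 1.304, -0.0, 0.0, -0.13] mm 524 deg 12
```

Emit:
send_rows --pt "0.95 0.8 0 0 0 -0.06" --pt "0.95 0.8 0 0 0 -0.13" --pt "0.95 0.8 0 0 0 -0.13" --pt "0.95 0.8 0 0 0 -0.13" --pt "0.95 0.8 0 0 0 -0.13" --pt "0.95 0.8 0 0 0 -0.13" --pt "0.95 0.8 0 0 0 -0.13" --pt "0.95 0.8 0 0 0 -0.13" --pt "0.95 0.8 0 0 0 -0.13"

```text
time_s: 4.3
position: [0.4557, 0.2491, 0.4506]
tcp_rot: [[-0.993, -0.118, 0.002], [-0.118, 0.993, -0.0], [-0.002, -0.001, -1.0]]
force: [-0.1, -0.2, -0.7]
opening: 1.001
grasp_force: 0.0
```

Run:
```python
from h import *
plan((.386,.3226,.43,6.9),(.386,.3226,.2,6.9),(.386,.3226,.125,6.9))
```

```text
-> (0.386, 0.3226, 0.43, 6.9) [0.242, 0.325, 0.082, -0.0, 0.001, -0.001] mm 103 deg 0
-> (0.386, 0.3226, 0.2, 6.9) [0.244, 0.325, 1.002, -0.0, 0.001, -0.001] mm 270 deg 0
-> (0.386, 0.3226, 0.125, 6.9) [0.244, 0.326, 1.302, -0.0, 0.001, -0.001] mm 341 deg 0
```

Emit:
send_rows --pt "0.242 0.325 0.08 0 0 0" --pt "0.242 0.325 0.08 0 0 0" --pt "0.242 0.325 0.08 0 0 0" --pt "0.242 0.325 1 0 0 0" --pt "0.242 0.325 1 0 0 0" --pt "0.242 0.325 1 0 0 0" --pt "0.242 0.325 1 0 0 0" --pt "0.242 0.325 1 0 0 0" --pt "0.242 0.325 1 0 0 0" --pt "0.242 0.325 1 0 0 0" --pt "0.242 0.325 1 0 0 0" --grip 0.6

```text
time_s: 5.4
position: [0.3881, 0.3235, 0.2019]
tcp_rot: [[-0.993, -0.117, 0.004], [-0.117, 0.993, 0.002], [-0.004, 0.001, -1.0]]
force: [0.2, 0.2, 0.0]
opening: 0.605
grasp_force: 0.0
```

Run:
```python
from h import *
plan((.386,.3226,.125,6.9))
im,d,c=cap('wrist'); np.savez('w3.npz',im=im,d=d,**c); save(im,'w3.png')
import st; st.an('w3.npz')
```

```text
-> (0.386, 0.3226, 0.125, 6.9) [0.01, -0.003, 0.308, 0.001, 0.003, -0.002] mm 77 deg 0
w3.npz handle 3470 [394.5 205.3] [31.  59.7] 86.1 z [0.1376 0.1532 0.1571] fit yaw 0.5
w3.npz strip 118 [408.5 197.2] [10.2 38.3] 68.8 z [0.1515 0.1563 0.1573] fit yaw -20.7
w3.npz handle 2094 [391.5 324.3] [59.1 29.8] 6.5 z [0.1426 0.156  0.1572] fit yaw 8.5
w3.npz strip 836 [397.  324.6] [66.6 31.8] 6.4 z [0.1559 0.1568 0.1576] fit yaw 2.9
```

Emit:
send_rows --pt "0.01 0 0.15 0 0 0" --pt "0.01 0 0.308 0 0 0" --pt "0.01 0 0.308 0 0 0" --pt "0.01 0 0.308 0 0 0"

```text
time_s: 5.85
position: [0.384, 0.3233, 0.1243]
tcp_rot: [[-0.993, -0.118, 0.001], [-0.118, 0.993, 0.001], [-0.001, 0.0, -1.0]]
force: [0.1, 0.2, 1.6]
opening: 0.598
grasp_force: 0.0
```

Emit:
send_rows --pt "0 0 0 0 0 0" --pt "0 0 0 0 0 0" --pt "0 0 0 0 0 0" --pt "0 0 0 0 0 0" --pt "0 0 0 0 0 0" --pt "0 0 0 0 0 0" --pt "0 0 0 0 0 0" --pt "0 0 0 0 0 0" --pt "0 0 0 0 0 0" --grip 0

```text
time_s: 6.75
position: [0.3832, 0.3228, 0.1231]
tcp_rot: [[-0.993, -0.118, -0.0], [-0.118, 0.993, -0.0], [0.0, -0.0, -1.0]]
force: [0.1, -1.7, 2.6]
opening: 0.11
grasp_force: 30.0
```

Emit:
send_rows --pt "0 0 -0.05 0 0 0" --pt "0 0 -0.15 0 0 0" --pt "0 0 -0.25 0 0 0" --pt "0 0 -0.35 0 0 0" --pt "0 0 -0.45 0 0 0" --pt "0 0 -0.54 0 0 0" --pt "0 0 -0.54 0 0 0" --pt "0 0 -0.54 0 0 0"

```text
time_s: 7.55
position: [0.3825, 0.3226, 0.2573]
tcp_rot: [[-0.993, -0.118, -0.001], [-0.118, 0.993, -0.0], [0.001, -0.0, -1.0]]
force: [-0.7, -0.3, -2.7]
opening: 0.114
grasp_force: 30.0
```

Run:
```python
from h import *
plan((.44,.0455,.26,-4.9),(.5775,.0455,.26,-4.9))
for n in ['wrist','scene','top']:
    im,d,c=cap(n); w=world(d,c); v=im.max(-1);np.savez(n+'L.npz',im=im,d=d,**c)
    m=(w[...,0]>.32)&(w[...,0]<.48)&(w[...,1]>.26)&(w[...,1]<.39)&(w[...,2]>.275)&(w[...,2]<.3)
    P=w[m]; print(n,m.sum(),P.min(0).round(3) if len(P) else '',P.max(0).round(3) if len(P) else '')
    if n=='scene': save(cv2.resize(im[120:320,300:560],None,fx=3,fy=3),'sL.png')
```

```text
-> (0.44, 0.0455, 0.26, -4.9) [-0.097, -1.128, -0.011, -0.0, -0.001, 0.13] mm 283 deg 12
-> (0.5775, 0.0455, 0.26, -4.9) [-0.643, -1.193, -0.011, -0.0, -0.001, 0.13] mm 339 deg 12
wrist 4198 [0.361 0.307 0.275] [0.422 0.339 0.3  ]
scene 311 [0.369 0.304 0.275] [0.456 0.344 0.3  ]
top 160 [0.417 0.311 0.277] [0.447 0.347 0.297]
```

View pics/sL.png

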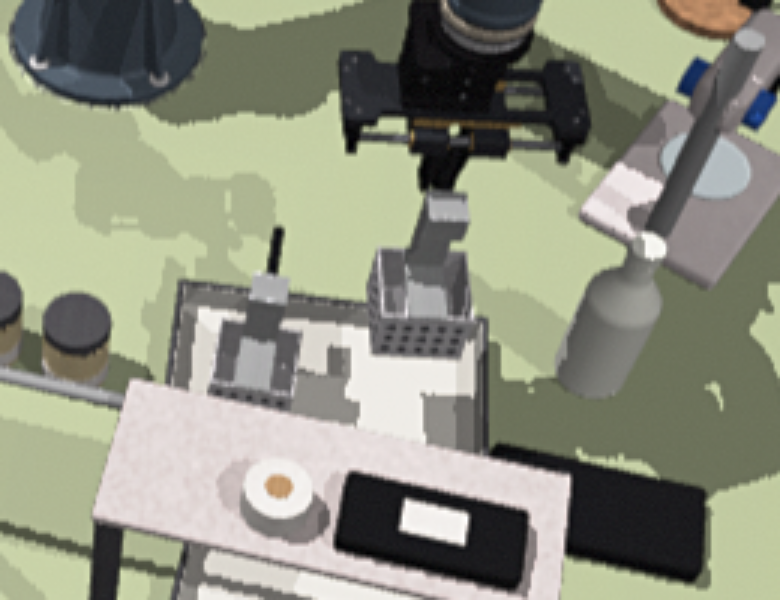

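The scene crop shows the left strainer lifted and upright in the gripper, with its hook strip at (445,210). The gripper's wide side lies along y. Next I'll check its tilt.

Run:
```python
from h import *
for n in ['scene','top']:
    z=np.load(n+'L.npz');w=world(z['d'],z);v=z['im'].max(-1)
    m=(w[...,0]>.4)&(w[...,0]<.48)&(w[...,1]>.29)&(w[...,1]<.36)&(w[...,2]>.275)&(w[...,2]<.31)&(v>90)
    P=w[m];A=np.c_[P[:,0]-.43,P[:,1]-.327,np.ones(len(P))];s=np.linalg.lstsq(A,P[:,2],rcond=None)[0];print(n,len(P),s,cv2.minAreaRect(P[:,:2].astype(np.float32)*1000))
```

```text
scene 138 [ 0.03564537 -0.02429445  0.28734824] ((435.94354248046875, 326.83056640625), (34.01237487792969, 33.05960464477539), 5.545801639556885)
top 112 [-0.03828838  0.01655426  0.29009906] ((436.7653503417969, 329.8834228515625), (21.142301559448242, 32.44568634033203), 3.68179988861084)
```

Emit:
send_rows --pt "0 -0.15 -0.01 0 0 0.03" --pt "0 -0.3 -0.01 0 0 0.06" --pt "-0.02 -0.45 -0.01 0 0 0.09" --pt "-0.05 -0.6 -0.01 0 0 0.13" --pt "-0.07 -0.75 -0.01 0 0 0.13" --pt "-0.1 -0.9 -0.01 0 0 0.13" --pt "-0.1 -1 -0.01 0 0 0.13" --pt "-0.1 -1 -0.01 0 0 0.13" --pt "-0.1 -1 -0.01 0 0 0.13"

```text
time_s: 8.6
position: [0.4369, 0.0773, 0.2595]
tcp_rot: [[-0.996, 0.087, -0.003], [0.087, 0.996, 0.001], [0.003, 0.0, -1.0]]
force: [0.6, -0.4, -2.7]
opening: 0.116
grasp_force: 30.0
```

```bash
cat >> h.py <<'E'
def rail(q,s): return q*.9964+s*.0852, -q*.0852+s*.9964
def qs(p): return p[0]*.9964-p[1]*.0852, p[0]*.0852+p[1]*.9964
E
python3 - <<'E'
from h import *
plan((*rail(.51,.0945),.26,-4.9),(*rail(.5685,.0945),.26,-4.9))
E
```

```text
-> (0.5162154, 0.050707800000000004, 0.26, -4.9) [-0.325, -0.078, -0.003, 0.0, -0.002, -0.001] mm 84 deg 0
-> (0.5745048, 0.0457236, 0.26, -4.9) [-0.559, -0.078, -0.004, 0.0, -0.002, -0.001] mm 141 deg 0
```

Emit:
send_rows --pt "0 -0.078 0 0 0 0" --pt "-0.15 -0.078 0 0 0 0" --pt "-0.3 -0.078 0 0 0 0" --pt "-0.45 -0.078 0 0 0 0" --pt "-0.559 -0.078 0 0 0 0" --pt "-0.559 -0.078 0 0 0 0" --pt "-0.559 -0.078 0 0 0 0" --pt "-0.559 -0.078 0 0 0 0"

```text
time_s: 9.4
position: [0.5733, 0.0474, 0.2597]
tcp_rot: [[-0.996, 0.084, -0.003], [0.084, 0.996, 0.001], [0.003, 0.0, -1.0]]
force: [-0.6, 0.1, -2.1]
opening: 0.114
grasp_force: 30.0
```

Run:
```python
from h import *
s=readout.read_state();print(qs(s['position']))
plan((*rail(.5685,.0945),.219,-4.9))
for n in ['scene','top','wrist']:
    im,d,c=cap(n);w=world(d,c);v=im.max(-1)
    q=w[...,0]*.9964-w[...,1]*.0852;ss=w[...,0]*.0852+w[...,1]*.9964
    m=(abs(ss-.0945)<.03)&(q>.575)&(q<.66)&(w[...,2]>.28)&(w[...,2]<.305)&(v>90)
    print(n,m.sum(),[(a[m].min().round(4),a[m].max().round(4)) for a in (q,ss)] if m.sum() else '',np.median(w[...,2][m]))
    m=(abs(ss-.05)<.025)&(abs(q-.6215)<.03)&(w[...,2]>.236)&(w[...,2]<.25)
    print(' rail',m.sum(),np.median(q[m]))
    if n=='scene': save(cv2.resize(im[150:330,230:430],None,fx=3,fy=3),'sH.png')
```

```text
(np.float64(0.5672265779682801), np.float64(0.09609880625456502))
-> (0.5745048, 0.0457236, 0.219, -4.9) [-0.006, -0.006, 0.163, 0.0, -0.002, 0.001] mm 41 deg 0
scene 176 [(np.float64(0.5779), np.float64(0.6394)), (np.float64(0.0788), np.float64(0.111))] 0.2870084546930871
 rail 100 0.6264028220553157
top 10 [(np.float64(0.6331), np.float64(0.6346)), (np.float64(0.0808), np.float64(0.1033))] 0.28703885655614925
 rail 3 0.624516811977979
wrist 0  nan
 rail 0 nan
  return _methods._mean(a, axis=axis, dtype=dtype,
  ret = ret.dtype.type(ret / rcount)
```

View pics/sH.png

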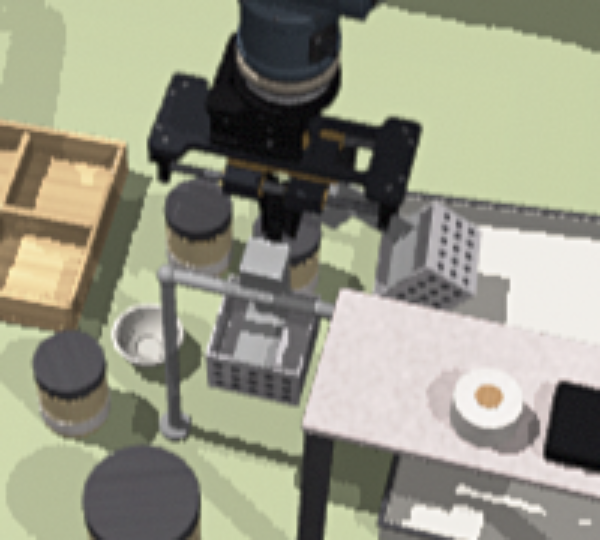

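The scene crop shows the held strainer's hook above the rail's open stretch at (265,265). The other strainer has been knocked over: it lies tilted at the tray's right wall, (440,255). I'll hang this one first, then mend the other.

Emit:
send_rows --pt "-0.006 -0.006 0.04 0 0 0" --pt "-0.006 -0.006 0.08 0 0 0" --pt "-0.006 -0.006 0.12 0 0 0" --pt "-0.006 -0.006 0.148 0 0 0" --pt "-0.006 -0.006 0.148 0 0 0" --pt "-0.006 -0.006 0.148 0 0 0"

```text
time_s: 10.15
position: [0.5765, 0.0446, 0.2232]
tcp_rot: [[-0.996, 0.086, -0.001], [0.086, 0.996, 0.0], [0.001, 0.0, -1.0]]
force: [-0.1, 0.3, -2.4]
opening: 0.114
grasp_force: 30.0
```

Run:
```python
from h import *
s=readout.read_state();print(qs(s['position']))
plan((*rail(.5685,.2),.222,-4.9),(*rail(.5685,.382),.222,-4.9),(*rail(.5685,.382),.214,-4.9))
```

```text
(np.float64(0.5706349133532751), np.float64(0.09355455887604282))
-> (0.5834934, 0.15084380000000003, 0.222, -4.9) [0.009, 0.426, 0.005, 0.0, -0.0, -0.0] mm 106 deg 0
-> (0.5989998, 0.3321886, 0.222, -4.9) [0.009, 1.154, 0.005, 0.0, -0.0, -0.0] mm 288 deg 0
-> (0.5989998, 0.3321886, 0.214, -4.9) [0.009, 1.154, 0.037, 0.0, -0.0, -0.0] mm 289 deg 0
```

Emit:
send_rows --pt "0.005 0 0.018 0 0 0" --pt "0.009 0.1 0.018 0 0 0" --pt "0.009 0.2 0.018 0 0 0" --pt "0.009 0.3 0.018 0 0 0" --pt "0.009 0.4 0.018 0 0 0" --pt "0.009 0.5 0.018 0 0 0" --pt "0.009 0.6 0.018 0 0 0" --pt "0.009 0.7 0.018 0 0 0" --pt "0.009 0.8 0.018 0 0 0" --pt "0.009 0.9 0.018 0 0 0" --pt "0.009 1 0.018 0 0 0" --pt "0.009 1 0.018 0 0 0"

```text
time_s: 11.35
position: [0.5957, 0.2973, 0.2192]
tcp_rot: [[-0.997, 0.082, 0.002], [0.082, 0.997, 0.002], [-0.001, 0.002, -1.0]]
force: [0.1, -0.6, -2.6]
opening: 0.111
grasp_force: 30.0
```

Run:
```python
from h import *
s=readout.read_state();print(qs(s['position']))
plan((*rail(.5685,.382),.2185,-4.9),(*rail(.5685,.382),.213,-4.9))
```

```text
(np.float64(0.5682281792865898), np.float64(0.34700439900185387))
-> (0.5989998, 0.3321886, 0.2185, -4.9) [-0.002, 0.14, 0.003, 0.001, 0.001, 0.002] mm 35 deg 0
-> (0.5989998, 0.3321886, 0.213, -4.9) [-0.002, 0.14, 0.025, 0.001, 0.001, 0.002] mm 36 deg 0
```

Emit:
send_rows --pt "0 0.07 0 0 0 0" --pt "0 0.14 0 0 0 0" --pt "0 0.14 0.008 0 0 0" --pt "0 0.14 0.016 0 0 0" --pt "0 0.14 0.022 0 0 0" --pt "0 0.14 0.022 0 0 0" --pt "0 0.14 0.022 0 0 0"

```text
time_s: 12.05
position: [0.6001, 0.3291, 0.215]
tcp_rot: [[-0.996, 0.086, 0.004], [0.086, 0.996, 0.002], [-0.004, 0.002, -1.0]]
force: [0.8, 4.6, 5.7]
opening: 0.112
grasp_force: 30.0
```

Run:
```python
from h import *
s=readout.read_state();print(qs(s['position']),s['position'],s['force'],s['moment'])
```

```text
(np.float64(0.5698829698482429), np.float64(0.379048746927248)) [0.60008314 0.32910645 0.21499164] [0.84736517 4.56020311 5.74516905] [ 0.7320606  -0.43474419  0.26987666]
```

Emit:
send_rows --pt "0 0 -0.008 0 0 0" --pt "0 0 -0.008 0 0 0" --pt "0 0 -0.008 0 0 0" --pt "0 0 -0.008 0 0 0" --pt "0 0 -0.008 0 0 0" --pt "0 0 -0.06 0 0 0" --pt "0 0 -0.2 0 0 0" --pt "0.1 0 -0.4 0 0 0" --pt "0.3 0 -0.5 0 0 0" --pt "0.5 0 -0.5 0 0 0" --pt "0.6 0 -0.5 0 0 0" --grip 0.5

```text
time_s: 13.15
position: [0.447, 0.342, 0.3415]
tcp_rot: [[-0.996, 0.085, 0.003], [0.085, 0.996, 0.002], [-0.003, 0.002, -1.0]]
force: [0.4, 0.3, 0.5]
opening: 0.5
grasp_force: 0.0
```

Run:
```python
from h import *
s=readout.read_state();print(s['position'],s['force'])
for n in ['scene','top']:
    im,d,c=cap(n); np.savez(n+'2.npz',im=im,d=d,**c)
    if n=='top': A=cv2.resize(im[180:330,150:290],None,fx=2.8,fy=3,interpolation=cv2.INTER_CUBIC)
    else: B=cv2.resize(im[190:340,320:470],None,fx=2.6,fy=3,interpolation=cv2.INTER_CUBIC)
save(np.hstack([A,B]),'two.png')
plan((.35,.2,.42,0))
```

```text
[0.44703215 0.34196774 0.3414673 ] [0.40704213 0.26538522 0.48286733]
-> (0.35, 0.2, 0.42, 0) [0.33, -0.597, -0.317, 0.0, -0.001, -0.052] mm 188 deg 5
```

View pics/two.png

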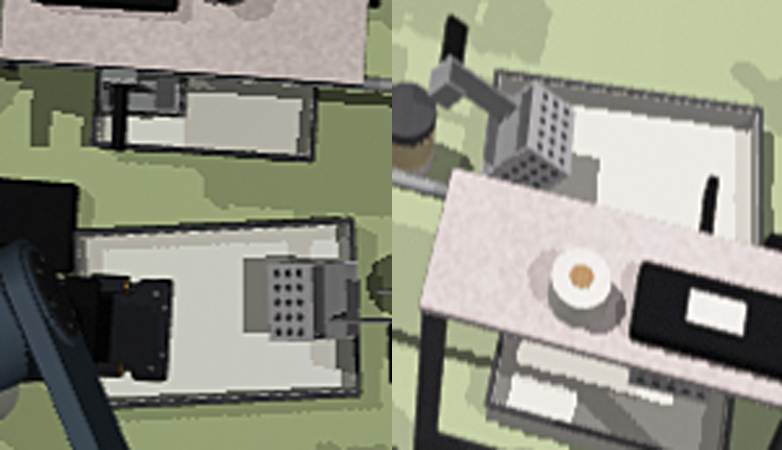

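The left strainer now hangs on the rail over the tray's left half, handle at (118,115) in the left panel. The other one has toppled to the right and leans over the tray wall. In the right panel its basket is at (535,130), the hook strip at (455,80) and the handle toward the robot at (453,45). I'll measure its pose with the wrist camera.

Emit:
send_rows --pt "0 0 -0.2 0 0 -0.05" --pt "0.33 -0.8 -0.3 0 0 -0.05" --pt "0.33 -0.8 -0.3 0 0 -0.05" --pt "0.33 -0.8 -0.3 0 0 -0.05" --pt "0.33 -0.8 -0.3 0 0 -0.05" --pt "0.33 -0.8 -0.3 0 0 -0.05" --pt "0.33 -0.8 -0.3 0 0 -0.05" --pt "0.33 -0.8 -0.3 0 0 -0.05" --pt "0.33 -0.8 -0.3 0 0 -0.05"

```text
time_s: 14.15
position: [0.3509, 0.15, 0.4137]
tcp_rot: [[-1.0, 0.007, 0.001], [0.007, 1.0, 0.0], [-0.001, 0.0, -1.0]]
force: [0.1, -0.1, -0.7]
opening: 0.497
grasp_force: 0.0
```

Run:
```python
from h import *
s=readout.read_state();print(s['position'])
im,d,c=cap('wrist'); save(im,'w4.png'); np.savez('w4.npz',im=im,d=d,**c)
w=world(d,c);v=im.max(-1);X,Y,Z=w[...,0],w[...,1],w[...,2]
box=(X>.33)&(X<.5)&(Y>.03)&(Y<.26)
hm=box&(v<75)&(Z>.045)&(Z<.3)&~((Z>.075)&(Z<.09)&(X>.41)&(Y<.07))
k,l,st,_=cv2.connectedComponentsWithStats(hm.astype(np.uint8))
for i in range(1,k):
    if st[i,4]>60:
        P=w[l==i];A=np.c_[P[:,0]-P[:,0].mean(),P[:,1]-P[:,1].mean(),np.ones(len(P))]
        print('dark',st[i],P.min(0).round(3),P.max(0).round(3),P.mean(0).round(3),'plane',np.linalg.lstsq(A,P[:,2],rcond=None)[0].round(3))
```

```text
[0.35087855 0.14996586 0.41372007]
dark [ 233  194   75   50 1177] [0.363 0.041 0.065] [0.422 0.14  0.13 ] [0.398 0.082 0.116] plane [-0.197 -0.546  0.116]
```

View pics/w4.png

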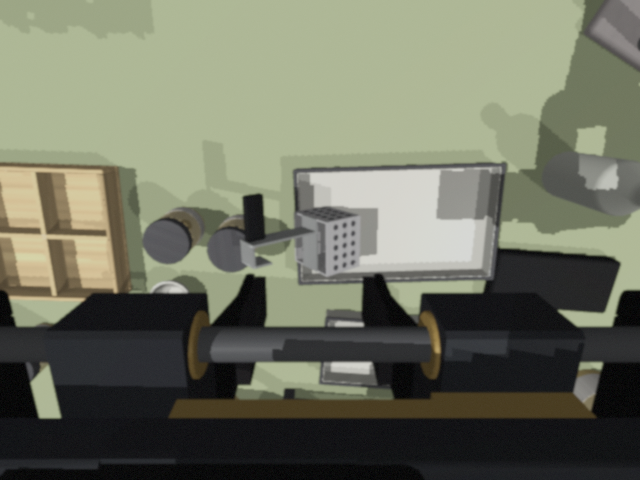

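The wrist view shows the toppled strainer's handle at (254,215), the strip and leg at (250,250), and the basket against the tray's right wall at (328,240). Next I'll fit its planes.

Run:
```python
from h import *
z=np.load('w4.npz');w=world(z['d'],z);v=z['im'].max(-1)
def pl(n,sl,m):
    P=w[sl][m[sl]];c=P.mean(0);u,s,vt=np.linalg.svd(P-c,full_matrices=False)
    ax=P-c;print(n,len(P),'c',c.round(3),'normal',vt[2].round(3),'long',vt[0].round(3),'sv',(s/np.sqrt(len(P))*1000).round(1));
    pr=(P-c)@vt.T; print('   ext',[(a.round(3),b.round(3)) for a,b in zip(np.percentile(pr,1,axis=0),np.percentile(pr,99,axis=0))], 'zr',P[:,2].min().round(3),P[:,2].max().round(3))
Z=w[...,2]
pl('handle',np.s_[190:242,240:268],(v<75)&(Z>.09))
pl('leg',np.s_[228:262,258:296],(v>80)&(Z>.06))
pl('strip',np.s_[236:270,238:262],(v>80)&(Z>.075))
pl('side',np.s_[215:270,322:358],(Z>.04)&(Z<.2))
pl('basketR',np.s_[208:270,303:318],(Z>.04)&(Z<.2))
```

```text
handle 953 c [0.392 0.077 0.123] normal [ 0.015 -0.994  0.111] long [ 0.509 -0.088 -0.856] sv [23.1 15.6  7. ]
   ext [(np.float64(-0.016), np.float64(0.027)), (np.float64(-0.026), np.float64(0.024)), (np.float64(-0.013), np.float64(0.013))] zr 0.09 0.576
leg 178 c [0.421 0.103 0.121] normal [0.849 0.475 0.232] long [-0.304  0.08   0.949] sv [74.3 15.5  6. ]
   ext [(np.float64(-0.049), np.float64(0.481)), (np.float64(-0.029), np.float64(0.028)), (np.float64(-0.013), np.float64(0.017))] zr 0.065 0.576
strip 541 c [0.439 0.066 0.118] normal [ 0.141 -0.932  0.334] long [ 0.369 -0.263 -0.891] sv [38.1 10.7  6.6]
   ext [(np.float64(-0.026), np.float64(0.048)), (np.float64(-0.018), np.float64(0.026)), (np.float64(-0.017), np.float64(0.01))] zr 0.081 0.576
side 1818 c [0.436 0.185 0.082] normal [-0.02   0.566  0.824] long [ 0.993  0.105 -0.048] sv [22.7 15.6  6.4]
   ext [(np.float64(-0.034), np.float64(0.041)), (np.float64(-0.028), np.float64(0.027)), (np.float64(-0.032), np.float64(0.004))] zr 0.04 0.101
basketR 831 c [0.436 0.144 0.071] normal [-0.028 -0.91   0.413] long [ 0.999 -0.011  0.044] sv [23.1 10.3  4.4]
   ext [(np.float64(-0.034), np.float64(0.04)), (np.float64(-0.016), np.float64(0.025)), (np.float64(-0.014), np.float64(0.014))] zr 0.041 0.094
```

Run:
```python
from h import *
z=np.load('w4.npz');w=world(z['d'],z);v=z['im'].max(-1);Z=w[...,2]
def pl(n,sl,m):
    P=w[sl][m[sl]]
    for it in range(4):
        c=np.median(P,0) if it==0 else P.mean(0);u,s,vt=np.linalg.svd(P-c,full_matrices=False);r=abs((P-c)@vt[2]);P=P[r<max(.0015,2*np.median(r))]
    pr=(P-c)@vt.T;print(n,len(P),'c',c.round(3),'normal',vt[2].round(3),'long',vt[0].round(3),'rms',(s[2]/np.sqrt(len(P))*1000).round(1),'ext',np.ptp(np.percentile(pr,[1,99],axis=0),axis=0).round(3),'min',P.min(0).round(3),'max',P.max(0).round(3))
pl('handle',np.s_[194:236,244:264],(v<60)&(Z>.1)&(Z<.16))
pl('leg',np.s_[228:262,262:296],(v>80)&(Z>.08)&(Z<.16))
pl('side',np.s_[218:272,330:356],(Z>.05)&(Z<.12))
pl('top rim',np.s_[208:270,303:316],(Z>.05)&(Z<.12))
pl('strip',np.s_[238:268,242:258],(v>80)&(Z>.09)&(Z<.16))
```

```text
handle 654 c [0.388 0.078 0.122] normal [-0.01   0.573  0.819] long [ 0.999  0.043 -0.018] rms 0.7 ext [0.049 0.023 0.003] min [0.363 0.067 0.114] max [0.414 0.087 0.129]
leg 86 c [0.422 0.105 0.115] normal [0.63  0.479 0.612] long [ 0.062 -0.816  0.575] rms 0.9 ext [0.047 0.035 0.003] min [0.42  0.082 0.099] max [0.448 0.125 0.131]
side 1273 c [0.439 0.188 0.083] normal [ 0.012 -0.594 -0.804] long [ 0.998  0.056 -0.026] rms 0.6 ext [0.073 0.045 0.003] min [0.403 0.17  0.068] max [0.477 0.206 0.098]
top rim 584 c [0.441 0.143 0.071] normal [-0.007  0.807 -0.591] long [ 0.998 -0.028 -0.05 ] rms 0.5 ext [0.073 0.029 0.002] min [0.403 0.133 0.056] max [0.478 0.151 0.083]
strip 271 c [0.435 0.068 0.128] normal [-0.005  0.8   -0.6  ] long [ 0.567 -0.492 -0.661] rms 0.5 ext [0.037 0.034 0.002] min [0.42  0.058 0.112] max [0.452 0.077 0.139]
```

The strainer is rolled about 54°, with its handle face at (0.388, 0.078, 0.122). Plan: crate jar 2 first for clearance, then pinch the handle with the tool rolled 54° and turn the strainer upright.

Run:
```python
from h import *
s=readout.read_state();print(s['joint_positions'].round(1))
plan((.433,-.047,.25,70),(.433,-.047,.25,-70))
# refine lids from w4 by circle
z=np.load('w4.npz');w=world(z['d'],z);v=z['im'].max(-1)
m=(v<90)&(w[...,2]>.08)&(w[...,2]<.088)&(w[...,0]<.52)&(w[...,0]>.39)&(w[...,1]<.075)
k,l,s,c=cv2.connectedComponentsWithStats(m.astype(np.uint8))
for i in range(1,k):
    if s[i,4]>100: print(s[i,4],cv2.minEnclosingCircle(w[l==i][:,:2].astype(np.float32)*1000),np.median(w[l==i][:,2]))
hsv=cv2.cvtColor(z['im'],cv2.COLOR_RGB2HSV)
g=(hsv[...,0]>8)&(hsv[...,0]<28)&(hsv[...,1]>60)&(w[...,2]>.038)&(w[...,2]<.055)&(w[...,1]<-.1)
P=w[g];print(cv2.minAreaRect(P[:,:2].astype(np.float32)*1000),P[:,1].max(),np.median(P[:,2]))
```

```text
[  6.2  -1.7  95.9   0.   85.7 -83.4]
-> (0.433, -0.047, 0.25, 70) [-0.334, -0.786, 0.654, 0.0, 0.0, -0.782] mm 269 deg 70
-> (0.433, -0.047, 0.25, -70) [-0.334, -0.786, 0.654, 0.0, -0.0, 0.774] mm 269 deg 70
164 ((427.16650390625, -40.083003997802734), 28.356794357299805) 0.08317204754638866
238 ((425.80462646484375, 36.3433837890625), 20.57502555847168) 0.08357972402019764
((490.9955139160156, -227.78076171875), (169.91180419921875, 305.144287109375), 87.59344482421875) -0.13727801106661805 0.042078103793828286
```

Emit:
send_rows --pt "-0.1 -0.2 0.1 0 0 0.095" --pt "-0.2 -0.4 0.2 0 0 0.19" --pt "-0.3 -0.6 0.3 0 0 0.285" --pt "-0.334 -0.786 0.4 0 0 0.38" --pt "-0.334 -0.786 0.5 0 0 0.475" --pt "-0.334 -0.786 0.6 0 0 0.57" --pt "-0.334 -0.786 0.654 0 0 0.665" --pt "-0.334 -0.786 0.75 0 0 0.775" --pt "-0.334 -0.786 0.9 0 0 0.775" --pt "-0.334 -0.786 0.9 0 0 0.775" --pt "-0.334 -0.786 0.9 0 0 0.775" --grip 1

```text
time_s: 15.3
position: [0.4323, -0.0472, 0.1881]
tcp_rot: [[-0.341, 0.94, -0.002], [0.94, 0.341, 0.001], [0.002, -0.002, -1.0]]
force: [-0.3, 0.0, 0.6]
opening: 1.002
grasp_force: 0.0
```

```bash
cat >> h.py <<'E'
def lids(c,w,im,lo=.078,hi=.09,mn=150):
    m=((im.max(-1)<90)&(w[...,2]>lo)&(w[...,2]<hi)).astype(np.uint8)
    m=cv2.morphologyEx(m,cv2.MORPH_OPEN,np.ones((3,3),np.uint8))
    cs,_=cv2.findContours(m,cv2.RETR_EXTERNAL,cv2.CHAIN_APPROX_NONE)
    for k in cs:
        if cv2.contourArea(k)<mn: continue
        P=w[k[:,0,1],k[:,0,0]].astype(np.float32);(a,b),r=cv2.minEnclosingCircle(P[:,:2]*1000)
        print('lid c',round(a,1),round(b,1),'r',round(r,1),'z',np.median(P[:,2]).round(4),'area',cv2.contourArea(k))
E
python3 - <<'E'
from h import *
s=readout.read_state();print(s['position'],s['joint_positions'].round(1))
im,d,c=cap('wrist');w=world(d,c);lids(c,w,im)
plan((.4335,-.0475,.056,-70),(.4335,-.0475,.2,-70))
E
```

```text
[ 0.43230097 -0.04719299  0.18813686] [-21.   18.9 110.5   0.   50.7 -41. ]
lid c 434.1 -43.3 r 29.9 z 0.0837 area 1213.5
lid c 446.0 36.6 r 31.4 z 0.0836 area 5759.5
-> (0.4335, -0.0475, 0.056, -70) [-0.0, 0.001, 0.532, 0.0, 0.0, -0.001] mm 133 deg 0
-> (0.4335, -0.0475, 0.2, -70) [-0.0, 0.002, -0.044, 0.0, 0.0, -0.001] mm 11 deg 0
```

Emit:
send_rows --pt "0 0 0.15 0 0 0" --pt "0 0 0.3 0 0 0" --pt "0 0 0.42 0 0 0" --pt "0 0 0.53 0 0 0" --pt "0 0 0.53 0 0 0" --pt "0 0 0.53 0 0 0" --grip 1

```text
time_s: 15.95
position: [0.4333, -0.048, 0.0571]
tcp_rot: [[-0.34, 0.94, 0.002], [0.94, 0.34, -0.001], [-0.001, 0.001, -1.0]]
force: [0.1, -0.4, 0.1]
opening: 1.001
grasp_force: 0.0
```

Emit:
send_rows --pt "0 0 0 0 0 0" --pt "0 0 0 0 0 0" --pt "0 0 0 0 0 0" --pt "0 0 0 0 0 0" --pt "0 0 -0.1 0 0 0" --pt "0 0 -0.25 0 0 0" --pt "0 0 -0.4 0 0 0" --pt "0 0 -0.4 0 0 0" --grip 0

```text
time_s: 16.75
position: [0.4346, -0.0486, 0.1597]
tcp_rot: [[-0.34, 0.94, 0.009], [0.941, 0.34, -0.003], [-0.006, 0.007, -1.0]]
force: [1.0, -0.1, -3.7]
opening: 0.716
grasp_force: 30.0
```

```bash
cat >> h.py <<'E'
def cell(i,j): # i in -1,1 (x), j in -1,0,1 (y)
    a=np.radians(-2.5);X=np.array([np.cos(a),np.sin(a)]);Y=np.array([-np.sin(a),np.cos(a)])
    return tuple(np.array([.437,-.289])+.048*i*X+.096*j*Y)
E
python3 - <<'E'
from h import *
s=readout.read_state();print(s['position'],s['opening'])
plan((*cell(-1,1),.17,-45),(*cell(-1,1),.066,-45))
im,d,c=cap('top');w=world(d,c);hsv=cv2.cvtColor(im,cv2.COLOR_RGB2HSV)
g=(hsv[...,0]>8)&(hsv[...,0]<28)&(hsv[...,1]>60)&(w[...,2]>-.02)&(w[...,2]<.015)&(w[...,0]>.3)&(w[...,0]<.56)&(w[...,1]<-.1)&(w[...,1]>-.5)
k,l,s,cc=cv2.connectedComponentsWithStats(g.astype(np.uint8))
for i in range(1,k):
    if s[i,4]>100: r=cv2.minAreaRect(w[l==i][:,:2].astype(np.float32)*1000);print('cellfloor',np.round(r[0]),np.round(r[1]),s[i,4])
print([np.round(cell(i,j),3) for i in(-1,1) for j in(-1,0,1)])
E
```

```text
[ 0.43459802 -0.04856791  0.15970564] 0.7161974925557273
-> (np.float64(0.39323314655114305), np.float64(-0.19099764013460552), 0.17, -45) [-0.48, -0.349, -0.041, 0.004, 0.005, -0.279] mm 149 deg 25
-> (np.float64(0.39323314655114305), np.float64(-0.19099764013460552), 0.066, -45) [-0.477, -0.352, 0.375, 0.004, 0.005, -0.279] mm 175 deg 25
cellfloor [ 486. -197.] [88. 90.] 844
cellfloor [ 484. -293.] [87. 91.] 810
cellfloor [ 479. -391.] [86. 91.] 809
cellfloor [ 389. -193.] [86. 91.] 766
cellfloor [ 385. -289.] [87. 90.] 867
cellfloor [ 381. -387.] [84. 88.] 817
[array([ 0.385, -0.383]), array([ 0.389, -0.287]), array([ 0.393, -0.191]), array([ 0.481, -0.387]), array([ 0.485, -0.291]), array([ 0.489, -0.195])]
```

Emit:
send_rows --pt "-0.15 -0.1 -0.03 0 0 -0.09" --pt "-0.3 -0.22 -0.03 0 0 -0.18" --pt "-0.4 -0.3 -0.03 0 0 -0.279" --pt "-0.478 -0.35 -0.03 0 0 -0.279" --pt "-0.478 -0.35 -0.03 0 0 -0.279" --pt "-0.478 -0.35 -0.03 0 0 -0.279" --pt "-0.478 -0.35 0.1 0 0 -0.279" --pt "-0.478 -0.35 0.2 0 0 -0.279" --pt "-0.478 -0.35 0.28 0 0 -0.279" --pt "-0.478 -0.35 0.34 0 0 -0.279" --pt "-0.478 -0.35 0.36 0 0 -0.279" --pt "-0.478 -0.35 0.37 0 0 -0.279"

```text
time_s: 18.0
position: [0.389, -0.1875, 0.0631]
tcp_rot: [[-0.707, 0.707, -0.004], [0.707, 0.707, 0.004], [0.005, -0.0, -1.0]]
force: [-2.8, 4.7, 17.7]
opening: 0.715
grasp_force: 29.9
```

Emit:
send_rows --pt "0 0 0.008 0 0 0" --pt "0 0 0.013 0 0 0" --pt "0 0 0.013 0 0 0"

```text
time_s: 18.3
position: [0.3889, -0.1869, 0.0626]
tcp_rot: [[-0.707, 0.707, -0.002], [0.707, 0.707, 0.003], [0.003, 0.001, -1.0]]
force: [-2.5, 7.6, 21.8]
opening: 0.716
grasp_force: 30.0
```

Run:
```python
from h import *
s=readout.read_state();print(s['position'],s['force'],cell(-1,1))
```

```text
[ 0.38887289 -0.18686341  0.06258627] [-2.48310292  7.57611224 21.76233339] (np.float64(0.39323314655114305), np.float64(-0.19099764013460552))
```

Emit:
send_rows --pt "0 0 -0.015 0 0 0" --pt "0 0 -0.015 0 0 0" --pt "0 0 -0.015 0 0 0" --pt "0 0 -0.1 0 0 0" --pt "0 0 -0.3 0 0 0" --pt "0 0 -0.5 0 0 0" --pt "0 0 -0.7 0 0 0" --pt "0 0 -0.9 0 0 0" --pt "0 0 -1 0 0 0" --pt "0 0 -1 0 0 0" --grip 0.9

```text
time_s: 19.3
position: [0.3924, -0.1916, 0.3143]
tcp_rot: [[-0.707, 0.708, 0.008], [0.708, 0.707, -0.007], [-0.01, 0.001, -1.0]]
force: [0.7, -0.1, -0.1]
opening: 0.894
grasp_force: 0.0
```

```bash
cat >> h.py <<'E'
TH=54.5
def plan2(*wps): # (p, yaw, roll deg about rail-x (0=vertical))
    s=readout.read_state();R=s['tcp_rot'];p=s['position']
    for P,yaw,roll in wps:
        G=Ro.from_euler('z',yaw,degrees=True).as_matrix()@Ro.from_euler('x',roll,degrees=True).as_matrix()@Rt(0)
        d=R.T@(np.array(P)-p);r=Ro.from_matrix(R.T@G).as_rotvec(degrees=True)
        print('->',np.round(P,3),yaw,roll,np.r_[d/.25,r/90].round(3).tolist(),'mm',round(np.linalg.norm(d)*1000),'deg',round(np.linalg.norm(r)), 'toolz',G[:,2].round(2),'tooly',G[:,1].round(2))
E
python3 - <<'E'
from h import *
s=readout.read_state();print(s['position'],s['joint_positions'].round(0))
im,d,c=cap('top');w=world(d,c);lids(c,w,im,.078,.098,100)
plan2(((.36,-.1,.35),2.5,0),((.36,-.1,.35),2.5,54))
E
```

```text
[ 0.39235003 -0.1915629   0.31430414] [-41.   8. 101.  -0.  70. -86.]
lid c 444.9 37.4 r 31.3 z 0.0835 area 286.0
lid c 617.3 -124.3 r 30.7 z 0.084 area 280.0
lid c 627.3 -295.7 r 30.3 z 0.0842 area 258.5
-> [ 0.36 -0.1   0.35] 2.5 0 [0.343, 0.168, -0.154, -0.001, 0.003, -0.528] mm 103 deg 48 toolz [ 0.  0. -1.] tooly [-0.04  1.    0.  ]
-> [ 0.36 -0.1   0.35] 2.5 54 [0.343, 0.168, -0.154, -0.565, 0.251, -0.486] mm 103 deg 71 toolz [-0.04  0.81 -0.59] tooly [-0.03  0.59  0.81]
```

Jar 2 is in its cell. Now I'll roll the tool for the toppled strainer.

Emit:
send_rows --pt "0.1 0.05 -0.05 0 0 -0.09" --pt "0.2 0.1 -0.1 0 0 -0.18" --pt "0.343 0.168 -0.154 -0.1 0.04 -0.27" --pt "0.343 0.168 -0.154 -0.565 0.251 -0.486" --pt "0.343 0.168 -0.154 -0.565 0.251 -0.486" --pt "0.343 0.168 -0.154 -0.565 0.251 -0.486" --pt "0.343 0.168 -0.154 -0.565 0.251 -0.486" --pt "0.343 0.168 -0.154 -0.565 0.251 -0.486" --pt "0.343 0.168 -0.154 -0.565 0.251 -0.486" --pt "0.343 0.168 -0.154 -0.565 0.251 -0.486" --pt "0.343 0.168 -0.154 -0.565 0.251 -0.486" --pt "0.343 0.168 -0.154 -0.565 0.251 -0.486" --grip 0.5

```text
time_s: 20.55
position: [0.3591, -0.0987, 0.3486]
tcp_rot: [[-0.999, -0.021, -0.038], [-0.043, 0.585, 0.81], [0.005, 0.811, -0.586]]
force: [0.6, -0.2, -0.1]
opening: 0.499
grasp_force: 0.0
```

Run:
```python
from h import *
s=readout.read_state();print(s['position'],s['joint_positions'].round(0))
plan2(((.36,-.1,.35),2.5,54),((.387,.025,.154),2.5,54))
im,d,c=cap('wrist');w=world(d,c);np.savez('w5.npz',im=im,d=d,**c)
m=(im.max(-1)<60)&(abs(w[...,0]-.39)<.035)&(abs(w[...,1]-.075)<.03)&(abs(w[...,2]-.118)<.03);P=w[m];print(len(P))
if len(P): print(P.min(0),P.max(0),P.mean(0))
```

```text
[ 0.35909725 -0.09867128  0.34864313] [ -56.   21.   99.   27.  108. -151.]
-> [ 0.36 -0.1   0.35] 2.5 54 [-0.003, 0.001, -0.008, 0.002, -0.001, -0.003] mm 2 deg 0 toolz [-0.04  0.81 -0.59] tooly [-0.03  0.59  0.81]
-> [0.387 0.025 0.154] 2.5 54 [-0.137, -0.344, 0.852, 0.002, -0.001, -0.003] mm 232 deg 0 toolz [-0.04  0.81 -0.59] tooly [-0.03  0.59  0.81]
477
[0.36307703 0.06296077 0.1134791 ] [0.42109533 0.08794245 0.12855936] [0.39213165 0.06939488 0.12407988]
```

Emit:
send_rows --pt "-0.03 -0.08 0.2 0 0 0" --pt "-0.06 -0.16 0.4 0 0 0" --pt "-0.1 -0.24 0.6 0 0 0" --pt "-0.12 -0.3 0.75 0 0 0" --pt "-0.137 -0.344 0.852 0 0 0" --pt "-0.137 -0.344 0.852 0 0 0" --pt "-0.137 -0.344 0.852 0 0 0"

```text
time_s: 21.3
position: [0.3878, 0.0244, 0.1551]
tcp_rot: [[-0.999, -0.024, -0.038], [-0.044, 0.586, 0.809], [0.003, 0.81, -0.586]]
force: [-0.2, -1.4, 0.3]
opening: 0.502
grasp_force: 0.0
```

Run:
```python
from h import *
s=readout.read_state();print(s['position'],s['joint_positions'].round(0))
plan2(((.384,.09,.107),2.5,54))
im,d,c=cap('wrist');w=world(d,c);np.savez('w5.npz',im=im,d=d,**c);save(im,'w5.png')
m=(im.max(-1)<60)&(abs(w[...,0]-.39)<.035)&(abs(w[...,1]-.075)<.03)&(abs(w[...,2]-.118)<.03);P=w[m];print(len(P),P.min(0),P.max(0))
y=np.array([-.03,.585,.81]);zz=np.array([.04,-.81,.59]);print(np.percentile(P@y,[2,50,98]),np.percentile(P@zz,[2,50,98]),'tcp',np.array([.384,.09,.107])@y,np.array([.384,.09,.107])@zz)
```

```text
[0.38780705 0.02435064 0.15512514] [ -43.   38.  114.   36.   75. -161.]
-> [0.384 0.09  0.107] 2.5 54 [0.003, -0.002, 0.326, 0.001, -0.001, -0.001] mm 81 deg 0 toolz [-0.04  0.81 -0.59] tooly [-0.03  0.59  0.81]
1561 [0.36251585 0.06303932 0.1115666 ] [0.42149752 0.08124809 0.12802013]
[0.12261926 0.12762976 0.13221228] [0.02372506 0.03505071 0.03713411] tcp 0.1278 0.005589999999999994
```

View pics/w5.png

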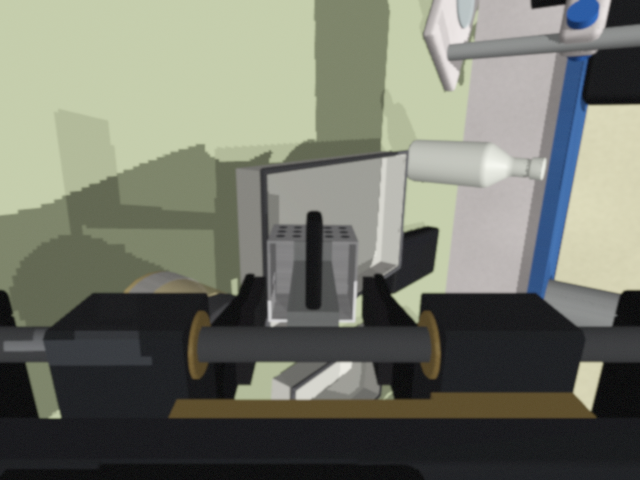

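The wrist view shows the handle at (314,260), upright between the fingers and aligned with them. But joint 6 stands at −161°, near its −163.6° limit. I'll back off and use the half-turned grasp.

Emit:
send_rows --pt "0 0 -0.2 0 0 0" --pt "0 0 -0.4 0 0 0.05" --pt "0 0 -0.6 0 0 0.14" --pt "0 0 -0.6 0 0 0.23" --pt "0 0 -0.6 0 0 0.32" --pt "0 0 -0.6 0 0 0.41" --pt "0 0 -0.6 0 0 0.5" --pt "0 0 -0.6 0 0 0.59" --pt "0 0 -0.6 0 0 0.68" --pt "0 0 -0.6 0 0 0.77" --pt "0 0 -0.6 0 0 0.86" --pt "0 0 -0.6 0 0 0.95"

```text
time_s: 22.55
position: [0.3933, -0.0987, 0.2438]
tcp_rot: [[-0.096, 0.995, -0.034], [0.584, 0.084, 0.807], [0.806, 0.058, -0.589]]
force: [0.6, 0.1, 0.2]
opening: 0.498
grasp_force: 0.0
```

Emit:
send_rows --pt "0 0 0 0 0 0.09" --pt "0 0 0 0 0 0.18" --pt "0 0 0 0 0 0.27" --pt "0 0 0 0 0 0.36" --pt "0 0 0 0 0 0.45" --pt "0 0 0 0 0 0.54" --pt "0 0 0 0 0 0.63" --pt "0 0 0 0 0 0.72" --pt "0 0 0 0 0 0.81" --pt "0 0 0 0 0 0.9" --pt "0 0 0 0 0 1" --pt "0 0 0 0 0 1"

```text
time_s: 23.75
position: [0.3933, -0.0985, 0.2436]
tcp_rot: [[0.994, 0.102, -0.034], [0.088, -0.583, 0.808], [0.062, -0.806, -0.589]]
force: [-0.4, 0.7, -0.1]
opening: 0.496
grasp_force: 0.0
```

```bash
cat >> h.py <<'E'
def plan3(*wps): # like plan2 with half turn
    s=readout.read_state();R=s['tcp_rot'];p=s['position']
    for P,yaw,roll in wps:
        G=Ro.from_euler('z',yaw,degrees=True).as_matrix()@Ro.from_euler('x',roll,degrees=True).as_matrix()@Rt(180)@np.eye(3)
        d=R.T@(np.array(P)-p);r=Ro.from_matrix(R.T@G).as_rotvec(degrees=True)
        print('->',np.round(P,3),yaw,roll,np.r_[d/.25,r/90].round(3).tolist(),'mm',round(np.linalg.norm(d)*1000),'deg',round(np.linalg.norm(r)))
E
python3 - <<'E'
from h import *
s=readout.read_state();print(s['position'],s['joint_positions'].round(0))
plan3(((.387,.025,.154),2.5,54),((.384,.09,.107),2.5,54))
E
```

```text
[ 0.3932933  -0.09853785  0.24364874] [-53.  32. 101.  28.  95.  21.]
-> [0.387 0.025 0.154] 2.5 54 [-0.004, -0.002, 0.611, 0.001, -0.001, 0.049] mm 153 deg 4
-> [0.384 0.09  0.107] 2.5 54 [-0.005, -0.003, 0.932, 0.001, -0.001, 0.049] mm 233 deg 4
```

Emit:
send_rows --pt "0 0 0.15 0 0 0.049" --pt "0 0 0.3 0 0 0.049" --pt "0 0 0.45 0 0 0.049" --pt "-0.003 -0.003 0.6 0 0 0.049" --pt "-0.005 -0.003 0.7 0 0 0.049" --pt "-0.005 -0.003 0.8 0 0 0.049" --pt "-0.005 -0.003 0.88 0 0 0.049" --pt "-0.005 -0.003 0.932 0 0 0.049" --pt "-0.005 -0.003 0.932 0 0 0.049" --pt "-0.005 -0.003 0.932 0 0 0.049"

```text
time_s: 24.75
position: [0.384, 0.091, 0.1065]
tcp_rot: [[0.999, 0.026, -0.036], [0.044, -0.586, 0.809], [0.0, -0.81, -0.586]]
force: [-0.6, -0.5, -0.3]
opening: 0.5
grasp_force: 0.0
```

Emit:
send_rows --pt "0 0 0 0 0 0" --pt "0 0 0 0 0 0" --pt "0 0 0 0 0 0" --pt "0 0 0 0 0 0" --pt "0 0 0 0 0 0" --pt "0 0 0 0 0 0" --grip 0

```text
time_s: 25.35
position: [0.3832, 0.0916, 0.106]
tcp_rot: [[0.999, 0.024, -0.037], [0.044, -0.586, 0.809], [-0.002, -0.81, -0.586]]
force: [-1.5, 0.3, -0.5]
opening: 0.113
grasp_force: 30.0
```

Run:
```python
from h import *
s=readout.read_state();print(s['position'],s['joint_positions'].round(0),s['opening'],s['grasp_force'],s['force'])
plan3(((.384,.09,.2),2.5,54),((.384,.15,.26),0,27),((.384,.21,.3),0,0))
```

```text
[0.38322655 0.09156499 0.10599539] [-37.  45. 120.  44.  65.  14.] 0.11319804864018693 29.956957697868347 [-1.50651139  0.3243553  -0.51219925]
-> [0.384 0.09  0.2  ] 2.5 54 [0.002, -0.301, -0.226, -0.001, 0.001, -0.001] mm 94 deg 0
-> [0.384 0.15  0.26 ] 0 27 [0.012, -0.636, -0.172, -0.301, 0.02, 0.02] mm 165 deg 27
-> [0.384 0.21  0.3  ] 0 0 [0.022, -0.906, -0.071, -0.601, 0.015, 0.025] mm 227 deg 54
```

Emit:
send_rows --pt "0 -0.08 -0.06 0 0 0" --pt "0 -0.18 -0.13 0 0 0" --pt "0 -0.301 -0.226 0 0 0" --pt "0.004 -0.4 -0.21 -0.08 0 0" --pt "0.008 -0.52 -0.19 -0.16 0.01 0.01" --pt "0.012 -0.6 -0.17 -0.24 0.02 0.02" --pt "0.014 -0.7 -0.15 -0.32 0.02 0.02" --pt "0.016 -0.76 -0.13 -0.4 0.02 0.02" --pt "0.018 -0.82 -0.11 -0.48 0.02 0.02" --pt "0.02 -0.87 -0.09 -0.56 0.02 0.025" --pt "0.022 -0.9 -0.07 -0.601 0.015 0.025" --pt "0.022 -0.9 -0.07 -0.601 0.015 0.025"

```text
time_s: 26.55
position: [0.3831, 0.2118, 0.2989]
tcp_rot: [[1.0, 0.006, 0.0], [0.006, -1.0, 0.001], [0.0, -0.001, -1.0]]
force: [0.2, 0.8, -1.3]
opening: 0.11
grasp_force: 30.0
```

Run:
```python
from h import *
s=readout.read_state();print(s['position'],s['joint_positions'].round(0),s['force'])
A=[]
for n in ['scene','top']:
    im,d,c=cap(n); np.savez(n+'3.npz',im=im,d=d,**c)
    a,b=(170,330) if n=='scene' else (180,150); 
    A.append(cv2.resize(im[a:a+150,b:b+150],None,fx=2.6,fy=3,interpolation=cv2.INTER_CUBIC))
    w=world(d,c);v=im.max(-1)
    m=(w[...,0]>.4)&(w[...,0]<.47)&(w[...,1]>.16)&(w[...,1]<.26)&(w[...,2]>.31)&(w[...,2]<.36)&(v>85);P=w[m]
    if len(P)>5: print(n,len(P),P.min(0).round(3),P.max(0).round(3),np.linalg.lstsq(np.c_[P[:,:2]-P[:,:2].mean(0),np.ones(len(P))],P[:,2],rcond=None)[0].round(3),cv2.minAreaRect(P[:,:2].astype(np.float32)*1000))
save(np.hstack(A),'up.png')
```

```text
[0.3830818  0.21183036 0.29891009] [ 14.  10. 102.   0.  69. 104.] [ 0.24825422  0.81278552 -1.26337114]
scene 138 [0.42  0.194 0.315] [0.455 0.226 0.336] [0.024 0.009 0.33 ] ((437.6434631347656, 209.317626953125), (35.10304641723633, 31.566648483276367), 4.133052825927734)
top 131 [0.42  0.195 0.325] [0.447 0.227 0.339] [ 0.012 -0.024  0.332] ((433.3244934082031, 210.61233520507812), (31.9559383392334, 26.772722244262695), 88.59500122070312)
```

View pics/up.png

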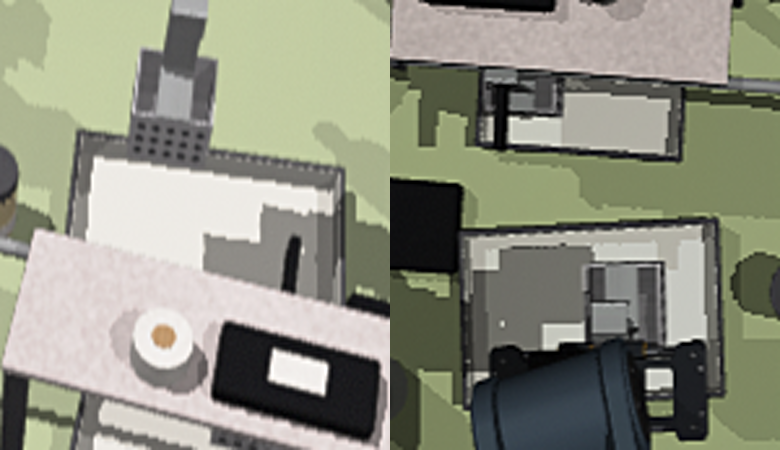

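The strainer is held upright again, at (175,90) in the left panel. I'll stand it in the sorting tray and regrasp it with the usual orientation.

Emit:
send_rows --pt "0 0 0.12 0 0 0" --pt "0 0 0.26 0 0 0" --pt "0 0 0.4 0 0 0" --pt "0 0 0.52 0 0 0" --pt "0 0 0.62 0 0 0" --pt "0 0 0.67 0 0 0" --pt "0 0 0.685 0 0 0" --pt "0 0 0.692 0 0 0" --pt "0 0 0.698 0 0 0" --pt "0 0 0.698 0 0 0"

```text
time_s: 27.65
position: [0.3847, 0.2094, 0.125]
tcp_rot: [[1.0, -0.001, 0.002], [-0.001, -1.0, 0.002], [0.002, -0.002, -1.0]]
force: [-0.5, -1.0, -1.2]
opening: 0.112
grasp_force: 30.0
```

Emit:
send_rows --pt "0 0 0 0 0 0" --pt "0 0 0 0 0 0" --pt "0 0 0 0 0 0" --pt "0 0 -0.08 0 0 0" --pt "0 0 -0.2 0 0 0" --pt "0 0 -0.4 0 0 0" --pt "0 0 -0.6 0 0 -0.06" --pt "0 0 -0.7 0 0 -0.15" --pt "0 0 -0.7 0 0 -0.24" --pt "0 0 -0.7 0 0 -0.33" --pt "0 0 -0.7 0 0 -0.42" --pt "0 0 -0.7 0 0 -0.51" --grip 0.5

```text
time_s: 28.85
position: [0.3838, 0.2095, 0.2996]
tcp_rot: [[0.692, 0.722, 0.001], [0.722, -0.692, 0.001], [0.002, 0.0, -1.0]]
force: [0.6, 0.3, -0.1]
opening: 0.5
grasp_force: 0.0
```

Emit:
send_rows --pt "0 0 0 0 0 -0.09" --pt "0 0 0 0 0 -0.18" --pt "0 0 0 0 0 -0.27" --pt "0 0 0 0 0 -0.36" --pt "0 0 0 0 0 -0.45" --pt "0 0 0 0 0 -0.54" --pt "0 0 0 0 0 -0.63" --pt "0 0 0 0 0 -0.72" --pt "0 0 0 0 0 -0.81" --pt "0 0 0 0 0 -0.9" --pt "0 0 0 0 0 -0.99" --pt "0 0 0 0 0 -0.99"

```text
time_s: 30.05
position: [0.3839, 0.2095, 0.2994]
tcp_rot: [[-0.707, 0.707, 0.001], [0.707, 0.707, 0.001], [0.0, 0.001, -1.0]]
force: [-0.5, 0.2, -0.1]
opening: 0.501
grasp_force: 0.0
```

Run:
```python
from h import *
s=readout.read_state();print(s['position'],s['joint_positions'].round(0))
plan((.35,.21,.3,0))
im,d,c=cap('wrist'); np.savez('w6.npz',im=im,d=d,**c)
import st; st.an('w6.npz')
```

```text
[0.38386862 0.20950575 0.2994204 ] [ 14.  10. 102.   0.  69. -31.]
-> (0.35, 0.21, 0.3, 0) [0.097, -0.094, -0.002, 0.001, 0.0, -0.5] mm 34 deg 45
w6.npz handle 1142 [396.  209.7] [30.1 58.7] 88.8 z [0.14   0.1558 0.1573] fit yaw -0.4
w6.npz strip 1347 [410.7 208.8] [32.3 88.2] 89.6 z [0.1558 0.1568 0.1577] fit yaw 3.6
w6.npz handle 0
w6.npz strip 0
```

Run:
```python
from h import *
plan((.389,.2093,.19,-.8),(.389,.2093,.124,-.8))
```

```text
-> (0.389, 0.2093, 0.19, -0.8) [-0.015, 0.013, 0.438, 0.001, 0.0, -0.493] mm 110 deg 44
-> (0.389, 0.2093, 0.124, -0.8) [-0.015, 0.013, 0.702, 0.001, 0.0, -0.493] mm 175 deg 44
```

Emit:
send_rows --pt "0 0 0 0 0 -0.09" --pt "0 0 0 0 0 -0.18" --pt "0 0 0 0 0 -0.27" --pt "0 0 0.1 0 0 -0.36" --pt "-0.015 0.013 0.2 0 0 -0.45" --pt "-0.015 0.013 0.3 0 0 -0.493" --pt "-0.015 0.013 0.438 0 0 -0.493" --pt "-0.015 0.013 0.52 0 0 -0.493" --pt "-0.015 0.013 0.62 0 0 -0.493" --pt "-0.015 0.013 0.7 0 0 -0.493" --pt "-0.015 0.013 0.7 0 0 -0.493" --pt "-0.015 0.013 0.7 0 0 -0.493"

```text
time_s: 31.3
position: [0.3893, 0.2093, 0.1245]
tcp_rot: [[-1.0, 0.013, 0.0], [0.013, 1.0, 0.001], [-0.0, 0.001, -1.0]]
force: [0.3, -0.3, 0.2]
opening: 0.502
grasp_force: 0.0
```

Emit:
send_rows --pt "0 0 0 0 0 0" --pt "0 0 0 0 0 0" --pt "0 0 0 0 0 0" --pt "0 0 0 0 0 0" --pt "0 0 0 0 0 0" --pt "0 0 -0.05 0 0 0" --pt "0 0 -0.15 0 0 0" --pt "0 0 -0.3 0 0 0" --pt "0 0 -0.45 0 0 0" --pt "0 0 -0.545 0 0 0" --pt "0 0 -0.545 0 0 0" --pt "0 0 -0.545 0 0 0" --grip 0

```text
time_s: 32.5
position: [0.3883, 0.209, 0.2601]
tcp_rot: [[-1.0, 0.011, -0.0], [0.011, 1.0, 0.001], [0.0, 0.001, -1.0]]
force: [-1.1, -0.5, -1.9]
opening: 0.114
grasp_force: 30.0
```

Run:
```python
from h import *
s=readout.read_state();print(s['position'],s['opening'])
plan((*rail(.48,.0945),.26,-4.9))
plan((*rail(.5705,.0945),.26,-4.9),(*rail(.5705,.0945),.2185,-4.9))
```

```text
[0.38827609 0.20895375 0.26008105] 0.11411084210565398
-> (0.48632339999999996, 0.05326380000000001, 0.26, -4.9) [-0.399, -0.618, -0.0, 0.001, -0.0, 0.047] mm 184 deg 4
-> (0.5764976, 0.0455532, 0.26, -4.9) [-0.76, -0.645, -0.0, 0.001, -0.0, 0.047] mm 249 deg 4
-> (0.5764976, 0.0455532, 0.2185, -4.9) [-0.76, -0.645, 0.166, 0.001, -0.0, 0.047] mm 253 deg 4
```

Emit:
send_rows --pt "0 -0.12 0 0 0 0.02" --pt "-0.03 -0.26 0 0 0 0.047" --pt "-0.07 -0.4 0 0 0 0.047" --pt "-0.12 -0.53 0 0 0 0.047" --pt "-0.2 -0.62 0 0 0 0.047" --pt "-0.33 -0.645 0 0 0 0.047" --pt "-0.48 -0.645 0 0 0 0.047" --pt "-0.62 -0.645 0 0 0 0.047" --pt "-0.76 -0.645 0 0 0 0.047" --pt "-0.76 -0.645 0 0 0 0.047" --pt "-0.76 -0.645 0 0 0 0.047"

```text
time_s: 33.6
position: [0.5752, 0.0459, 0.2575]
tcp_rot: [[-0.996, 0.085, -0.006], [0.085, 0.996, 0.002], [0.007, 0.001, -1.0]]
force: [-0.0, 0.3, -2.8]
opening: 0.109
grasp_force: 30.0
```

Run:
```python
from h import *
s=readout.read_state();print(qs(s['position']),s['position'])
plan((*rail(.571,.0945),.2195,-4.9))
im,d,c=cap('scene');w=world(d,c);v=im.max(-1)
q=w[...,0]*.9964-w[...,1]*.0852;ss=w[...,0]*.0852+w[...,1]*.9964
m=(abs(ss-.0945)<.03)&(q>.6)&(q<.66)&(w[...,2]>.28)&(w[...,2]<.305)&(v>90)
print(m.sum(),[(a[m].min().round(4),a[m].max().round(4)) for a in (q,ss)],np.median(w[...,2][m]))
```

```text
(np.float64(0.5692238356339648), np.float64(0.0947286001898335)) [0.57520409 0.0458864  0.2574679 ]
-> (0.5769958, 0.045510600000000005, 0.2195, -4.9) [-0.008, -0.001, 0.152, 0.001, -0.004, 0.0] mm 38 deg 0
165 [(np.float64(0.6075), np.float64(0.6403)), (np.float64(0.0767), np.float64(0.1098))] 0.28678053828020017
```

Emit:
send_rows --pt "-0.008 0 0.04 0 0 0" --pt "-0.008 0 0.08 0 0 0" --pt "-0.008 0 0.12 0 0 0" --pt "-0.008 0 0.15 0 0 0" --pt "-0.008 0 0.15 0 0 0" --pt "-0.008 0 0.15 0 0 0"

```text
time_s: 34.25
position: [0.5792, 0.0456, 0.2229]
tcp_rot: [[-0.996, 0.085, 0.0], [0.085, 0.996, 0.001], [-0.0, 0.001, -1.0]]
force: [-0.5, -0.5, -1.6]
opening: 0.11
grasp_force: 30.0
```

Run:
```python
from h import *
s=readout.read_state();print(qs(s['position']),s['position'],s['force'])
plan((*rail(.571,.278),.2195,-4.9),(*rail(.571,.278),.213,-4.9))
# hung strainer position
im,d,c=cap('top');w=world(d,c);v=im.max(-1)
q=w[...,0]*.9964-w[...,1]*.0852;ss=w[...,0]*.0852+w[...,1]*.9964
m=(v<60)&(ss>.33)&(ss<.43)&(q>.53)&(q<.62)&(w[...,2]>.2)&(w[...,2]<.26);print(m.sum(),np.percentile(ss[m],[2,50,98]),np.percentile(q[m],[2,98]))
```

```text
(np.float64(0.5732011110008897), np.float64(0.09481132578401381)) [0.57917381 0.04562998 0.22285595] [-0.54030938 -0.46208891 -1.566455  ]
-> (0.5926299999999999, 0.22835, 0.2195, -4.9) [0.008, 0.733, 0.014, 0.001, 0.0, 0.0] mm 183 deg 0
-> (0.5926299999999999, 0.22835, 0.213, -4.9) [0.008, 0.733, 0.04, 0.001, 0.0, 0.0] mm 183 deg 0
139 [0.35652082 0.37678452 0.39784155] [0.54896805 0.61764077]
```

Emit:
send_rows --pt "0.008 0 0.014 0 0 0" --pt "0.008 0.1 0.014 0 0 0" --pt "0.008 0.2 0.014 0 0 0" --pt "0.008 0.3 0.014 0 0 0" --pt "0.008 0.4 0.014 0 0 0" --pt "0.008 0.5 0.014 0 0 0" --pt "0.008 0.6 0.014 0 0 0" --pt "0.008 0.68 0.014 0 0 0" --pt "0.008 0.735 0.014 0 0 0" --pt "0.008 0.735 0.022 0 0 0" --pt "0.008 0.735 0.03 0 0 0" --pt "0.008 0.735 0.036 0 0 0"

```text
time_s: 35.5
position: [0.5931, 0.2287, 0.2152]
tcp_rot: [[-0.996, 0.085, 0.002], [0.085, 0.996, 0.002], [-0.002, 0.002, -1.0]]
force: [-2.0, 2.3, 6.1]
opening: 0.11
grasp_force: 30.0
```

Run:
```python
from h import *
s=readout.read_state();print(qs(s['position']),s['position'],s['force'])
```

```text
(np.float64(0.5714916632765422), np.float64(0.2783783993042768)) [0.59310943 0.22866868 0.21519296] [-1.9609992   2.29216605  6.05354068]
```

Emit:
send_rows --pt "0 0 -0.008 0 0 0" --pt "0 0 -0.008 0 0 0" --pt "0 0 -0.008 0 0 0" --pt "0 0 -0.008 0 0 0" --pt "0 0 -0.008 0 0 0" --pt "0 0 -0.06 0 0 0" --pt "0 0 -0.2 0 0 0" --pt "0.1 0 -0.35 0 0 0" --pt "0.3 -0.1 -0.35 0 0 0" --pt "0.5 -0.3 -0.2 0 0 0" --pt "0.55 -0.5 -0.1 0 0 0" --pt "0.55 -0.65 -0.05 0 0 0" --grip 0.5

```text
time_s: 36.7
position: [0.4474, 0.1023, 0.2378]
tcp_rot: [[-0.997, 0.082, 0.002], [0.082, 0.997, 0.001], [-0.002, 0.001, -1.0]]
force: [1.5, 0.1, -0.3]
opening: 0.499
grasp_force: 0.0
```

Run:
```python
from h import *
s=readout.read_state();print(s['position'],s['joint_positions'].round())
im,d,c=cap('top');w=world(d,c);lids(c,w,im,.078,.098,100);v=im.max(-1)
q=w[...,0]*.9964-w[...,1]*.0852;ss=w[...,0]*.0852+w[...,1]*.9964
for a,b in((.33,.43),(.24,.32)):
    m=(v<60)&(ss>a)&(ss<b)&(q>.53)&(q<.62)&(w[...,2]>.2)&(w[...,2]<.26);print(m.sum(),np.percentile(ss[m],[2,50,98]),np.percentile(q[m],[2,98]),np.percentile(w[...,2][m],[5,50,95]))
im2,d2,c2=cap('scene');lids(c2,world(d2,c2),im2,.076,.098,100)
save(np.hstack([cv2.resize(im[180:330,150:290],None,fx=2.8,fy=3),cv2.resize(im2[190:360,320:490],None,fx=2.3,fy=450/170)]),'hung.png')
plan((.4455,.037,.19,0),(.4455,.037,.056,0))
```

```text
[0.44740771 0.10232893 0.23780954] [ -1.  16. 104.   0.  60. -87.]
lid c 403.8 -203.5 r 31.6 z 0.0891 area 328.0
lid c 617.4 -123.7 r 30.7 z 0.0837 area 279.0
lid c 627.8 -296.3 r 30.9 z 0.084 area 274.5
143 [0.34577843 0.3765468  0.40308004] [0.548974   0.61765676] [0.22724684 0.24615471 0.25262593]
126 [0.24908001 0.27748798 0.29513224] [0.54921982 0.61769177] [0.22427753 0.24635924 0.25217665]
lid c 621.9 -127.0 r 31.1 z 0.0813 area 309.0
lid c 634.3 -297.7 r 32.2 z 0.0821 area 302.0
lid c 450.5 36.4 r 32.7 z 0.0811 area 273.5
lid c 409.5 -207.5 r 33.8 z 0.0849 area 287.5
lid c -413.5 -1016.8 r 124.0 z 0.0868 area 248.5
-> (0.4455, 0.037, 0.19, 0) [-0.024, -0.247, 0.183, -0.0, -0.004, -0.057] mm 77 deg 5
-> (0.4455, 0.037, 0.056, 0) [-0.027, -0.246, 0.719, -0.0, -0.004, -0.057] mm 190 deg 5
```

View pics/hung.png

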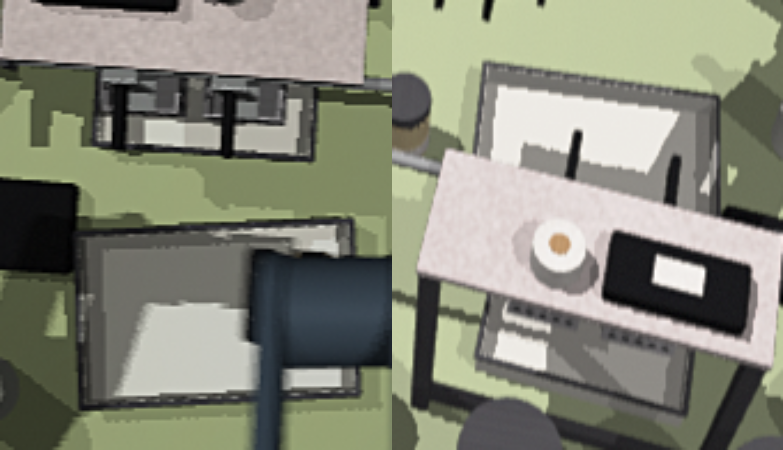

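Both strainers hang side by side over the drip tray; their handles are at (118,115) and (228,122) in the left panel. Jar 2 stands in its cell. Next is jar 1.

Emit:
send_rows --pt "-0.01 -0.12 0.05 0 0 -0.03" --pt "-0.026 -0.246 0.1 0 0 -0.057" --pt "-0.026 -0.246 0.18 0 0 -0.057" --pt "-0.026 -0.246 0.3 0 0 -0.057" --pt "-0.026 -0.246 0.42 0 0 -0.057" --pt "-0.026 -0.246 0.54 0 0 -0.057" --pt "-0.026 -0.246 0.65 0 0 -0.057" --pt "-0.026 -0.246 0.719 0 0 -0.057" --pt "-0.026 -0.246 0.719 0 0 -0.057" --pt "-0.026 -0.246 0.719 0 0 -0.057" --grip 1

```text
time_s: 37.8
position: [0.4522, 0.0409, 0.0578]
tcp_rot: [[-1.0, -0.005, 0.002], [-0.005, 1.0, 0.001], [-0.002, 0.001, -1.0]]
force: [0.1, 0.4, -0.2]
opening: 0.999
grasp_force: 0.0
```

Emit:
send_rows --pt "0 0 0 0 0 0" --pt "0 0 0 0 0 0" --pt "0 0 0 0 0 0" --pt "0 0 0 0 0 0" --pt "0 0 -0.1 0 0 0" --pt "0 0 -0.28 0 0 0" --pt "0 0 -0.46 0 0 0" --pt "0 0 -0.6 0 0 0" --pt "0 0 -0.6 0 0 0" --grip 0

```text
time_s: 38.7
position: [0.4538, 0.0403, 0.2116]
tcp_rot: [[-1.0, -0.005, 0.011], [-0.005, 1.0, -0.0], [-0.011, -0.0, -1.0]]
force: [0.6, 0.2, -3.0]
opening: 0.715
grasp_force: 29.9
```

Run:
```python
from h import *
s=readout.read_state();print(s['position'],s['opening'],s['joint_positions'].round())
plan((.384,-.384,.2,-2.5),(.384,-.384,.064,-2.5),(.384,-.2,.2,-2.5))
```

```text
[0.45380214 0.04034434 0.21164915] 0.7150487875224787 [ -9.  18. 107.   0.  55. -99.]
-> (0.384, -0.384, 0.2, -2.5) [0.288, -1.696, 0.044, -0.0, 0.007, 0.031] mm 430 deg 3
-> (0.384, -0.384, 0.064, -2.5) [0.294, -1.696, 0.588, -0.0, 0.007, 0.031] mm 455 deg 3
-> (0.384, -0.2, 0.2, -2.5) [0.284, -0.96, 0.044, -0.0, 0.007, 0.031] mm 251 deg 3
```

Emit:
send_rows --pt "0.03 -0.15 0.03 0 0 0.01" --pt "0.07 -0.32 0.03 0 0 0.02" --pt "0.11 -0.49 0.03 0 0 0.03" --pt "0.15 -0.66 0.03 0 0 0.03" --pt "0.2 -0.83 0.03 0 0 0.03" --pt "0.25 -0.96 0.03 0 0 0.03" --pt "0.25 -0.96 0.03 0 0 0.03" --pt "0.25 -0.96 0.03 0 0 0.03" --pt "0.25 -0.96 0.03 0 0 0.03"

```text
time_s: 39.6
position: [0.3887, -0.198, 0.1986]
tcp_rot: [[-0.999, 0.042, -0.001], [0.042, 0.999, 0.004], [0.002, 0.004, -1.0]]
force: [-0.0, -0.5, -1.7]
opening: 0.717
grasp_force: 29.9
```

Run:
```python
from h import *
s=readout.read_state();print(s['position'],s['opening'],s['joint_positions'].round())
plan((.390,-.384,.19,-2.5),(.390,-.384,.067,-2.5))
```

```text
[ 0.38869462 -0.19804675  0.19862379] 0.7174779739872406 [ -42.   18.  110.    0.   53. -129.]
-> (0.39, -0.384, 0.19, -2.5) [-0.037, -0.743, 0.032, 0.002, -0.001, 0.001] mm 186 deg 0
-> (0.39, -0.384, 0.067, -2.5) [-0.037, -0.745, 0.524, 0.002, -0.001, 0.001] mm 228 deg 0
```

Emit:
send_rows --pt "-0.01 -0.15 0.03 0 0 0" --pt "-0.02 -0.32 0.03 0 0 0" --pt "-0.03 -0.48 0.03 0 0 0" --pt "-0.037 -0.64 0.03 0 0 0" --pt "-0.037 -0.744 0.03 0 0 0" --pt "-0.037 -0.744 0.03 0 0 0" --pt "-0.037 -0.744 0.15 0 0 0" --pt "-0.037 -0.744 0.28 0 0 0" --pt "-0.037 -0.744 0.4 0 0 0" --pt "-0.037 -0.744 0.48 0 0 0" --pt "-0.037 -0.744 0.515 0 0 0" --pt "-0.037 -0.744 0.525 0 0 0"

```text
time_s: 40.8
position: [0.3911, -0.3836, 0.0671]
tcp_rot: [[-0.999, 0.041, -0.001], [0.041, 0.999, 0.004], [0.001, 0.004, -1.0]]
force: [-0.4, 0.9, -2.2]
opening: 0.715
grasp_force: 29.9
```

Emit:
send_rows --pt "0 0 0.005 0 0 0" --pt "0 0 0.01 0 0 0" --pt "0 0 0.01 0 0 0"

```text
time_s: 41.1
position: [0.3913, -0.3862, 0.0665]
tcp_rot: [[-0.999, 0.042, 0.002], [0.042, 0.999, -0.0], [-0.002, -0.0, -1.0]]
force: [-0.0, 0.2, -1.9]
opening: 0.713
grasp_force: 29.9
```

Run:
```python
from h import *
s=readout.read_state();print(s['position'],s['force'])
```

```text
[ 0.39132066 -0.38618437  0.06651412] [-0.02872116  0.15388065 -1.90634784]
```

Emit:
send_rows --pt "0 0 0.006 0 0 0" --pt "0 0 0.012 0 0 0" --pt "0 0 0.012 0 0 0" --pt "0 0 0.012 0 0 0"

```text
time_s: 41.5
position: [0.3913, -0.3864, 0.064]
tcp_rot: [[-0.999, 0.043, 0.002], [0.043, 0.999, -0.0], [-0.002, -0.0, -1.0]]
force: [0.3, 0.5, 6.5]
opening: 0.715
grasp_force: 29.7
```

Emit:
send_rows --pt "0 0 0 0 0 0" --pt "0 0 0 0 0 0" --pt "0 0 0 0 0 0" --pt "0 0 -0.1 0 0 0" --pt "0 0 -0.25 0 0 0" --pt "0 0 -0.4 0 0 0" --pt "0 0 -0.6 0 0 0" --pt "0 0 -0.75 0 0 0" --pt "-0.15 0 -0.75 0 0 0" --pt "-0.32 0.1 -0.75 0 0 0" --pt "-0.48 0.2 -0.75 0 0 0" --grip 0.85

```text
time_s: 42.6
position: [0.5139, -0.3413, 0.2508]
tcp_rot: [[-0.999, 0.045, 0.002], [0.045, 0.999, 0.0], [-0.002, 0.0, -1.0]]
force: [-0.1, -1.1, -0.0]
opening: 0.855
grasp_force: 0.0
```

Emit:
send_rows --pt "-0.15 0.1 0 0 0 0" --pt "-0.2 0.1 0 0 0 0" --pt "-0.2 0.1 0 0 0 0" --pt "-0.2 0.1 0 0 0 0" --grip 1

```text
time_s: 43.0
position: [0.5627, -0.3185, 0.2497]
tcp_rot: [[-0.999, 0.043, -0.001], [0.043, 0.999, 0.002], [0.001, 0.002, -1.0]]
force: [0.3, 0.1, -0.0]
opening: 0.992
grasp_force: 0.0
```

Run:
```python
from h import *
s=readout.read_state();print(s['position'],s['joint_positions'].round(),s['opening'])
im,d,c=cap('wrist');w=world(d,c);lids(c,w,im,.076,.098)
im,d,c=cap('top');w=world(d,c);lids(c,w,im,.076,.098,100)
im,d,c=cap('scene');w=world(d,c);lids(c,w,im,.076,.098,100)
plan((.628,-.297,.18,0),(.628,-.297,.056,0))
```

```text
[ 0.56273822 -0.31852979  0.24971731] [ -39.   30.   77.    0.   73. -127.] 0.9918334389151917
lid c 620.3 -36.2 r 6.0 z 0.0825 area 220.5
lid c 628.2 -298.6 r 30.7 z 0.083 area 3169.0
lid c 618.5 -127.1 r 31.3 z 0.0827 area 2508.0
lid c 408.7 -205.7 r 31.4 z 0.0889 area 3074.5
lid c 401.7 -387.1 r 26.7 z 0.0884 area 850.5
lid c 403.8 -202.9 r 32.0 z 0.0903 area 328.0
lid c 616.5 -124.5 r 30.8 z 0.0836 area 302.0
lid c 631.0 -294.9 r 30.3 z 0.0848 area 187.5
lid c 621.0 -126.1 r 31.2 z 0.0821 area 200.0
lid c 56.1 -2.2 r 57.1 z 0.0876 area 144.5
lid c -527.2 944.6 r 61.6 z 0.0853 area 114.5
lid c -380.8 -1111.9 r 216.3 z 0.0859 area 369.0
-> (0.628, -0.297, 0.18, 0) [-0.259, 0.1, 0.281, 0.001, -0.0, -0.028] mm 99 deg 3
-> (0.628, -0.297, 0.056, 0) [-0.259, 0.099, 0.777, 0.001, -0.0, -0.028] mm 206 deg 3
```

Emit:
send_rows --pt "-0.13 0.04 0.1 0 0 -0.028" --pt "-0.26 0.085 0.2 0 0 -0.028" --pt "-0.26 0.085 0.28 0 0 -0.028" --pt "-0.26 0.085 0.42 0 0 -0.028" --pt "-0.26 0.085 0.55 0 0 -0.028" --pt "-0.26 0.085 0.68 0 0 -0.028" --pt "-0.26 0.085 0.777 0 0 -0.028" --pt "-0.26 0.085 0.777 0 0 -0.028" --pt "-0.26 0.085 0.777 0 0 -0.028" --grip 1

```text
time_s: 44.05
position: [0.6292, -0.3005, 0.0564]
tcp_rot: [[-1.0, -0.0, 0.0], [-0.0, 1.0, 0.001], [-0.0, 0.001, -1.0]]
force: [-0.3, -0.6, -0.2]
opening: 1.0
grasp_force: 0.0
```

Emit:
send_rows --pt "0 0 0 0 0 0" --pt "0 0 0 0 0 0" --pt "0 0 0 0 0 0" --pt "0 0 0 0 0 0" --pt "0 0 -0.1 0 0 0" --pt "0 0 -0.28 0 0 0" --pt "0 0 -0.46 0 0 0" --pt "0 0 -0.55 0 0 0" --pt "0 0 -0.55 0 0 0" --pt "0 0 -0.55 0 0 0" --grip 0

```text
time_s: 45.05
position: [0.629, -0.2991, 0.1929]
tcp_rot: [[-1.0, -0.002, -0.0], [-0.002, 1.0, 0.002], [0.0, 0.002, -1.0]]
force: [-0.2, -0.7, -2.2]
opening: 0.719
grasp_force: 30.0
```

Run:
```python
from h import *
s=readout.read_state();print(s['position'],s['opening'],s['joint_positions'].round())
plan((.481,-.387,.19,-2.5),(.481,-.387,.064,-2.5))
```

```text
[ 0.62900943 -0.29914056  0.19286576] 0.7194050569340028 [ -35.   38.   72.    0.   70. -125.]
-> (0.481, -0.387, 0.19, -2.5) [0.593, -0.351, 0.011, 0.001, -0.0, 0.029] mm 172 deg 3
-> (0.481, -0.387, 0.064, -2.5) [0.592, -0.352, 0.515, 0.001, -0.0, 0.029] mm 215 deg 3
```

Emit:
send_rows --pt "0.12 -0.03 0.01 0 0 0.01" --pt "0.26 -0.08 0.01 0 0 0.02" --pt "0.4 -0.15 0.01 0 0 0.029" --pt "0.52 -0.25 0.01 0 0 0.029" --pt "0.592 -0.352 0.01 0 0 0.029" --pt "0.592 -0.352 0.01 0 0 0.029" --pt "0.592 -0.352 0.15 0 0 0.029" --pt "0.592 -0.352 0.28 0 0 0.029" --pt "0.592 -0.352 0.4 0 0 0.029" --pt "0.592 -0.352 0.48 0 0 0.029" --pt "0.592 -0.352 0.508 0 0 0.029" --pt "0.592 -0.352 0.518 0 0 0.029"

```text
time_s: 46.25
position: [0.4801, -0.3838, 0.0632]
tcp_rot: [[-0.999, 0.044, -0.005], [0.044, 0.999, 0.009], [0.006, 0.009, -1.0]]
force: [-4.9, 7.1, 20.1]
opening: 0.711
grasp_force: 29.9
```

Emit:
send_rows --pt "0 0 0.003 0 0 0" --pt "0 0 0.006 0 0 0" --pt "0 0 0.006 0 0 0"

```text
time_s: 46.55
position: [0.4802, -0.3838, 0.0633]
tcp_rot: [[-0.999, 0.043, -0.004], [0.043, 0.999, 0.008], [0.005, 0.008, -1.0]]
force: [-4.1, 5.3, 12.8]
opening: 0.714
grasp_force: 30.0
```

Run:
```python
from h import *
s=readout.read_state();print(s['position'],s['force'])
```

```text
[ 0.48018869 -0.38375082  0.06330413] [-4.11507131  5.27148372 12.83412068]
```

Seated on the floor; release and move to the last jar.

Emit:
send_rows --pt "0 0 -0.006 0 0 0" --pt "0 0 -0.006 0 0 0" --pt "0 0 -0.006 0 0 0" --pt "0 0 -0.1 0 0 0" --pt "0 0 -0.25 0 0 0" --pt "0 0 -0.4 0 0 0" --pt "0 0.15 -0.55 0 0 0" --pt "-0.05 0.3 -0.65 0 0 0" --pt "-0.1 0.48 -0.65 0 0 0" --pt "-0.15 0.65 -0.65 0 0 0" --pt "-0.2 0.8 -0.65 0 0 0" --pt "-0.3 0.95 -0.65 0 0 0" --grip 0.85

```text
time_s: 47.75
position: [0.5666, -0.1523, 0.2252]
tcp_rot: [[-0.999, 0.045, -0.0], [0.045, 0.999, 0.001], [0.001, 0.001, -1.0]]
force: [1.4, -0.1, -0.2]
opening: 0.85
grasp_force: 0.0
```

Emit:
send_rows --pt "-0.1 0 0 0 0 0" --pt "-0.1 0 0 0 0 0" --pt "-0.1 0 0 0 0 0" --pt "-0.1 0 0 0 0 0" --grip 1

```text
time_s: 48.15
position: [0.591, -0.1555, 0.2248]
tcp_rot: [[-0.999, 0.045, -0.001], [0.045, 0.999, 0.002], [0.001, 0.002, -1.0]]
force: [-0.4, -0.1, -0.5]
opening: 0.991
grasp_force: 0.0
```

Run:
```python
from h import *
s=readout.read_state();print(s['position'],s['joint_positions'].round(),s['opening'])
im,d,c=cap('wrist');w=world(d,c);lids(c,w,im,.076,.098)
plan((.6185,-.126,.18,0),(.6185,-.126,.056,0),(.6185,-.126,.056,-60))
```

```text
[ 0.59103945 -0.15550096  0.22475178] [ -25.   29.   84.    0.   67. -113.] 0.9906438564420478
lid c 618.0 -126.3 r 31.1 z 0.0831 area 4098.5
lid c 481.3 -378.1 r 31.1 z 0.0803 area 3076.0
lid c 432.6 -206.2 r 16.1 z 0.0802 area 234.5
-> (0.6185, -0.126, 0.18, 0) [-0.105, 0.123, 0.18, 0.001, -0.001, -0.029] mm 60 deg 3
-> (0.6185, -0.126, 0.056, 0) [-0.105, 0.123, 0.676, 0.001, -0.001, -0.029] mm 174 deg 3
-> (0.6185, -0.126, 0.056, -60) [-0.105, 0.123, 0.676, 0.001, -0.001, 0.638] mm 174 deg 57
```

Emit:
send_rows --pt "-0.03 0.03 0 0 0 0.09" --pt "-0.06 0.07 0 0 0 0.18" --pt "-0.105 0.122 0 0 0 0.27" --pt "-0.105 0.122 0 0 0 0.36" --pt "-0.105 0.122 0 0 0 0.45" --pt "-0.105 0.122 0 0 0 0.54" --pt "-0.105 0.122 0 0 0 0.63" --pt "-0.105 0.122 0 0 0 0.72" --pt "-0.105 0.122 0 0 0 0.806" --pt "-0.105 0.122 0.1 0 0 0.806" --pt "-0.105 0.122 0.2 0 0 0.806" --pt "-0.105 0.122 0.2 0 0 0.806"

```text
time_s: 49.4
position: [0.6163, -0.1256, 0.172]
tcp_rot: [[-0.256, 0.967, -0.007], [0.967, 0.256, 0.004], [0.006, -0.006, -1.0]]
force: [-1.0, -0.1, -0.0]
opening: 0.997
grasp_force: 0.0
```

Run:
```python
from h import *
im,d,c=cap('wrist');w=world(d,c);lids(c,w,im,.076,.098)
plan((.618,-.126,.056,-75))
```

```text
lid c 418.7 -196.5 r 27.1 z 0.0805 area 2390.5
lid c 618.7 -124.4 r 30.6 z 0.0835 area 3601.0
lid c 733.1 -11.2 r 18.5 z 0.0873 area 860.0
-> (0.618, -0.126, 0.056, -75) [-0.002, 0.002, 0.471, -0.002, -0.002, -0.002] mm 118 deg 0
```

Emit:
send_rows --pt "0 0 0.15 0 0 0" --pt "0 0 0.3 0 0 0" --pt "0 0 0.42 0 0 0" --pt "0 0 0.471 0 0 0" --pt "0 0 0.471 0 0 0" --pt "0 0 0.471 0 0 0"

```text
time_s: 50.05
position: [0.6211, -0.1263, 0.0592]
tcp_rot: [[-0.257, 0.966, 0.003], [0.966, 0.257, 0.0], [-0.001, 0.003, -1.0]]
force: [0.8, -0.1, 0.6]
opening: 0.995
grasp_force: 0.0
```

Emit:
send_rows --pt "0 0 0 0 0 0" --pt "0 0 0 0 0 0" --pt "0 0 0 0 0 0" --pt "0 0 0 0 0 0" --pt "0 0 -0.1 0 0 0" --pt "0 0 -0.28 0 0 0" --pt "0 0 -0.46 0 0 0" --pt "0 0 -0.55 0 0 0" --pt "0 0 -0.55 0 0 0" --pt "0 0 -0.55 0 0 0" --grip 0

```text
time_s: 51.05
position: [0.6188, -0.1254, 0.1942]
tcp_rot: [[-0.258, 0.966, -0.001], [0.966, 0.258, 0.002], [0.002, -0.0, -1.0]]
force: [-0.9, -0.3, -3.5]
opening: 0.713
grasp_force: 30.0
```

Run:
```python
from h import *
s=readout.read_state();print(s['position'],s['opening'],s['joint_positions'].round())
im,d,c=cap('top');w=world(d,c);v=im.max(-1)
A=cv2.resize(im[230:330,350:480],None,fx=3,fy=4.5,interpolation=cv2.INTER_CUBIC);lids(c,w,im,.06,.098,50)
im,d,c=cap('scene');w=world(d,c);lids(c,w,im,.06,.098,100)
save(np.hstack([A,cv2.resize(im[150:300,130:300],None,fx=2.3,fy=3,interpolation=cv2.INTER_CUBIC)]),'crate.png')
```

```text
[ 0.61880911 -0.12538477  0.194154  ] 0.7125065906810547 [-22.  33.  83.   0.  65. -37.]
lid c 55.4 -0.9 r 58.8 z 0.0742 area 135.0
lid c 385.6 -386.9 r 32.4 z 0.0863 area 355.5
lid c 403.8 -203.8 r 31.7 z 0.0877 area 328.0
lid c 478.8 -381.9 r 31.5 z 0.0865 area 364.5
lid c 482.5 -385.1 r 33.3 z 0.086 area 173.5
lid c 391.1 -391.0 r 33.3 z 0.0859 area 243.5
lid c 31.8 1.3 r 68.7 z 0.0734 area 322.5
lid c -523.3 947.8 r 67.2 z 0.0747 area 280.0
lid c -417.0 -1111.1 r 221.7 z 0.0792 area 794.0
```

View pics/crate.png

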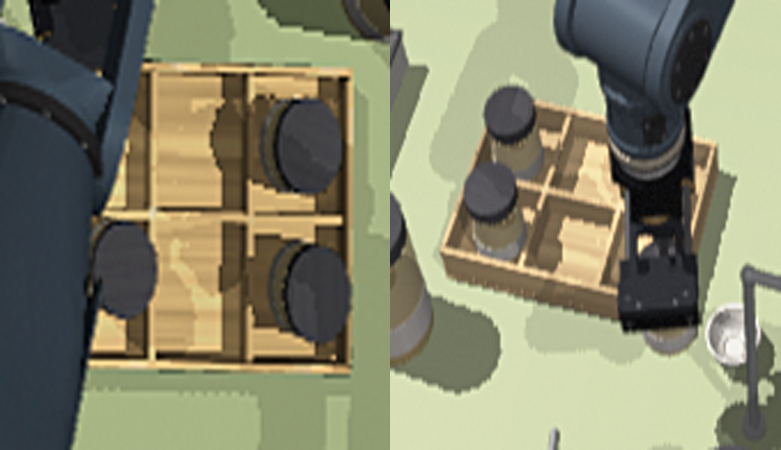

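The crate view shows three jars upright in separate cells: (300,145), (310,290) and (125,270) in the left panel. The last jar goes into the free middle cell of the far row.

Run:
```python
from h import *
plan((.484,-.289,.19,-75),(.484,-.289,.066,-75))
```

```text
-> (0.484, -0.289, 0.19, -75) [-0.496, -0.686, 0.01, -0.002, -0.003, -0.001] mm 212 deg 0
-> (0.484, -0.289, 0.066, -75) [-0.498, -0.685, 0.506, -0.002, -0.003, -0.001] mm 247 deg 0
```

Emit:
send_rows --pt "-0.1 -0.13 0 0 0 0" --pt "-0.2 -0.28 0 0 0 0" --pt "-0.31 -0.43 0 0 0 0" --pt "-0.42 -0.58 0 0 0 0" --pt "-0.497 -0.686 0 0 0 0" --pt "-0.497 -0.686 0 0 0 0" --pt "-0.497 -0.686 0.14 0 0 0" --pt "-0.497 -0.686 0.27 0 0 0" --pt "-0.497 -0.686 0.39 0 0 0" --pt "-0.497 -0.686 0.46 0 0 0" --pt "-0.497 -0.686 0.495 0 0 0" --pt "-0.497 -0.686 0.505 0 0 0"

```text
time_s: 52.35
position: [0.4855, -0.2885, 0.0665]
tcp_rot: [[-0.258, 0.966, -0.002], [0.966, 0.258, 0.004], [0.004, -0.001, -1.0]]
force: [0.0, 0.0, -3.1]
opening: 0.71
grasp_force: 30.0
```

Emit:
send_rows --pt "0 0 0.004 0 0 0" --pt "0 0 0.008 0 0 0" --pt "0 0 0.008 0 0 0"

```text
time_s: 52.65
position: [0.4867, -0.2902, 0.0674]
tcp_rot: [[-0.258, 0.966, 0.002], [0.966, 0.258, -0.0], [-0.001, 0.002, -1.0]]
force: [0.1, 0.4, -2.5]
opening: 0.712
grasp_force: 30.0
```

Run:
```python
from h import *
s=readout.read_state();print(s['position'],s['force'])
```

```text
[ 0.48666916 -0.2901932   0.06739621] [ 0.08571431  0.39358099 -2.53570928]
```

Emit:
send_rows --pt "0 0 0.006 0 0 0" --pt "0 0 0.012 0 0 0" --pt "0 0 0.018 0 0 0" --pt "0 0 0.018 0 0 0"

```text
time_s: 53.05
position: [0.4864, -0.2904, 0.0641]
tcp_rot: [[-0.258, 0.966, 0.002], [0.966, 0.258, -0.0], [-0.001, 0.002, -1.0]]
force: [-3.4, 0.8, 9.6]
opening: 0.712
grasp_force: 30.0
```

Emit:
send_rows --pt "0 0 0.01 0 0 0" --pt "0 0 0.01 0 0 0" --pt "0 0 0.01 0 0 0" --pt "0 0 -0.1 0 0 0" --pt "0 0 -0.25 0 0 0" --pt "0 0 -0.4 0 0 0" --pt "0 0 -0.6 0 0 0" --pt "0 0 -0.8 0 0 0" --pt "-0.05 0.2 -0.9 0 0 0" --pt "-0.05 0.4 -0.9 0 0 0" --pt "0.1 0.5 -0.9 0 0 0" --pt "0.3 0.5 -0.9 0 0 0" --grip 0.85

```text
time_s: 54.25
position: [0.5917, -0.1855, 0.2867]
tcp_rot: [[-0.257, 0.966, 0.005], [0.966, 0.257, 0.0], [-0.001, 0.005, -1.0]]
force: [-0.6, 1.2, -0.5]
opening: 0.853
grasp_force: 0.0
```

Emit:
send_rows --pt "0.15 0 0 0 0 0" --pt "0.3 0 0 0 0 0" --pt "0.45 0 0 0 0 0" --pt "0.6 0 0 0 0 0" --pt "0.75 0 0 0 0 0" --pt "0.75 0 0 0 0 0" --pt "0.75 0 0 0 0 0"

```text
time_s: 54.95
position: [0.5391, -0.0036, 0.2875]
tcp_rot: [[-0.26, 0.966, 0.001], [0.966, 0.26, 0.001], [0.0, 0.001, -1.0]]
force: [0.1, -0.8, 0.4]
opening: 0.848
grasp_force: 0.0
```

Run:
```python
from h import *
s=readout.read_state();print(s['position'],s['force'])
im,d,c=cap('top');lids(c,world(d,c),im,.078,.098,100);A=im
w=world(d,c);v=im.max(-1)
q=w[...,0]*.9964-w[...,1]*.0852;ss=w[...,0]*.0852+w[...,1]*.9964
for a,b in((.33,.43),(.24,.32)):
    m=(v<60)&(ss>a)&(ss<b)&(q>.53)&(q<.62)&(w[...,2]>.2)&(w[...,2]<.26);print(m.sum(),np.percentile(ss[m],[2,50,98]),np.percentile(q[m],[2,98]),np.percentile(w[...,2][m],[50]))
im,d,c=cap('scene');print('scene');lids(c,world(d,c),im,.074,.098,100)
save(np.hstack([cv2.resize(A[100:340,60:540],(400,400)),cv2.resize(im[150:400],(400,400))]),'end.png')
```

```text
[ 0.53910149 -0.00363349  0.28748536] [ 0.13882313 -0.79945182  0.4147105 ]
lid c 385.2 -387.9 r 31.4 z 0.088 area 340.0
lid c 404.2 -203.4 r 31.4 z 0.0892 area 301.0
lid c 478.9 -381.8 r 31.7 z 0.0894 area 341.0
lid c 484.3 -289.8 r 32.4 z 0.0886 area 342.0
139 [0.35536937 0.37699764 0.39999503] [0.54882695 0.61776025] [0.24623904]
135 [0.24661872 0.27662936 0.29207525] [0.54952083 0.61750302] [0.24712364]
scene
lid c 488.9 -291.0 r 34.2 z 0.0866 area 308.5
lid c 483.9 -382.1 r 34.5 z 0.086 area 275.5
lid c 410.4 -207.1 r 33.2 z 0.0847 area 317.5
lid c 389.7 -391.8 r 33.3 z 0.0847 area 284.5
lid c -525.7 922.1 r 90.9 z 0.0872 area 201.5
lid c -410.2 -1113.5 r 217.8 z 0.0844 area 427.0
```

View pics/end.png

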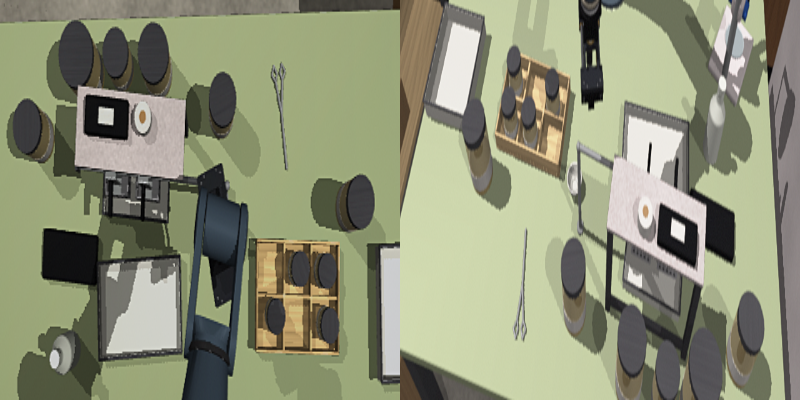

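The final views show four jars upright in separate cells, both strainers hung over the drip tray, and the bystanders in place. The jar behind the shelf isn't at the small jars' lid height, so it isn't one of them.

```bash
python3 -c "
from h import *
print(ticket.hand_in())"
```

```text
the job is handed in; nothing more can be done
None
```

I handed the job in: both strainers hang side by side on the rail over the drip tray and all four small jars stand upright in separate crate cells, though I knocked one strainer over on the way and had to stand it up and regrasp it; the hand-in gave no verdict.

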